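Put away a marked batch of knobs and front plates

ROBOT

A 6-joint arm with a two-finger parallel gripper is mounted at the origin on the work surface. World frame = base frame: x ahead of the robot, y to its left, z up, the work surface at z = 0. Lengths are in m, angles in degrees, forces in N, time in s.
With the tool pointing down it reaches from about 0.325 to 0.9 m from the base axis. Payload 3.5 kg.
Tool frame: the origin (TCP) lies at the very end of the fingers, on their centre line; the grasp point (between the pads) lies 19 mm behind it; z points along the fingers, y is the line along which they close (so a half turn about z gives the same grasp; the last joint's range is limited). The gripper opens to 85 mm and grips with 20 to 120 N. Pads are 22 mm wide; open, the fingers measure 114 mm over their backs; the gripper's body (76 mm by 85 mm) begins 54 mm behind the grasp point. The pads swing forward as they close: fully open they stand 13 mm farther back than shut.
Start: joints at [-79.664, 15.837, -1.513, 72.651, 0, 84.076], TCP at [0.175, -0.6, 0.196] pointing down, gripper open.
Joint ranges: [-178.77, 178.77], [-48.84, 107.48], [-61.69, 71.31], [-111.58, 123.2], [-90, 87.43], [-180, 180]. Speed limits (degrees/s): [147.25, 147.25, 180, 180, 180, 180].

INTERFACE

Orientations are given as [roll, pitch, yaw] about the fixed x, y, z axes, in that order (R = Rz(yaw) Ry(pitch) Rx(roll)).
In Python, from station import get_state, get_image, camera_params, close_job gives the robot as it stands.
- The arm moves only by the shell command python3 -m crank 'ROWS' [FORCE]. ROWS is JSON, a list of rows, each an object of numbers: "tx", "ty", "tz": the shift along the tool's x, y, z in mm; "ax", "ay", "az": the turn, a rotation vector about the tool's x, y, z in rad; "jaw": the opening, from -1 (shut) to 1 (fully open), so that 0 is half open. In form: [{"tx": .., "ty": .., "tz": .., "ax": .., "ay": .., "az": .., "jaw": ..}, ...]. A call has 1 to 10 rows; each row is the pose to reach, as a shift and turn from the pose commanded when the call began, along the tool's axes at that moment; what a row does not reach only later rows make up. A row lasts 1/10 s, in which the tool goes at most 50 mm and 8.59 degrees, less where a joint would pass 70% of its speed; a pose out of reach is approached as far as the arm can. A call with a gripper value outside its range is refused whole. The fingers move at their own pace and stop on an object; FORCE is the grip in N (left out, the last holds). Time passes only in rows, so rows that repeat a pose let the fingers close. It gives the time, the measured TCP pose, the force, the opening and the grip force at its end, in the units of the state.
- get_state(): the state, without advancing time (a new reading comes with each control period).
- get_image(name): name is "side" or "top"; returns the picture (480x640x3 uint8, red, green, blue); there is no depth.
- camera_params(name): a dict with "intrinsics" (3x3 intrinsics, pixels), "position" and "attitude" of the camera in the world. Camera axes: x right, y down, z forward; pixel columns grow to the right and rows downward; lengths in m; the calibration is good to about 2 mm. A picture is of the moment at which its call begins. camera_params takes no time and is no camera call.
- close_job(): hands the job in; it is judged then, once.
The state is a dict: "clock": time; "joints": joint angles; "joint_vel": joint speeds; "joint_efforts": joint torques, N m; "position": TCP position; "tcp_rot": TCP orientation; "contact_force": force on the tool from outside, world axes, zero at the start; "torque": the same for the moment, N m; "gripper_width": opening from 0.0 (shut) to 1.0 (fully open); "grip_force": force on a finger pad.
Only numpy, scipy, OpenCV 4.12 (cv2) and the standard library are available. Lean on these libraries where they do the work, as an engineer would, in place of code of your own. Each camera call takes 0.05 s, during which the arm holds its last target. There are 200 camera calls.

TASK

Put away the marked batch: turn the clear lid of the round parts box until its cut-out stands over the empty compartment, tip all the knobs out of the open-fronted bin into that compartment, stand the empty bin upright on the bench again, and turn the lid until its cut-out is over the decked-over (solid) sector, so that the box is shut. Take every front plate from the sloped stand and stand it upright on its short edge in the slotted rack, one to a slot, fully down and about centred in the slot. Leave the mug, the bottle, the roll of tape and the screwdriver where they are.

Things in the scene. Friction and masses are not known exactly. Their poses are not given: they have to be found in the camera images.
- partbox: round grey parts box, fixed, any yaw, 224 mm across, wall 58 mm high, floor 6 mm up. Origin under its centre, z up. Five 72-degree sectors parted by thin walls: the empty compartment centred on the box's +x; then, counter-clockwise from above, a stocked one (72 deg), the sector decked over in solid dark plastic (144 deg, deck 57 mm up), two stocked ones (216, 288 deg)
- empty_mid (a point): middle of the empty compartment, 70 mm out from the box's axis, 60 mm above the bench (lid level); the compartment runs from 27 to 108 mm out from the axis, 36 degrees either side, and is 52 mm deep below this point's level
- shut_mid (a point): middle of the decked-over solid sector, 70 mm out from the box's axis, 60 mm above the bench; the lid's cut-out stands here when the box is shut
- opening (a point): middle of the lid's cut-out, 70 mm out from the axis, at the lid's top face, 64 mm up. Lid: flat clear disc 225 mm across, 4 mm thick; turns endlessly either way about the box's vertical axis, stays where left (friction 0.05 N m). Cut-out: open sector of 68 deg, from 30 mm out to the rim. Lid's x axis points from its axis to the middle of the cut-out, z up
- lid_grip (a point): point to grip the lid, on its axis, 86 mm above the bench: an upright black bar 12 mm wide, 56 mm long, from 64 to 100 mm above the bench; its length lies along the lid's x axis, i.e. in line with the cut-out
- bin: open-fronted aluminium parts bin, loose, about 0.22 kg, holds the knobs. Origin at its underside, 76 mm from the front lip, 66 mm from the outside of the back wall; open front towards its -x, z up. 142 mm long, 70 wide (62 inside); floor 4 mm thick, rising at the front in a 20-degree ramp to a lip 19 mm high; sides 38 to 56 mm high; back wall 8 mm thick, 70 wide, 86 high
- bin_back (a point): middle of the top edge of the bin's back wall, 62 mm behind the bin's origin (along its +x) and 86 mm above its underside; the wall is 8 mm thick across the bin's x. Axes as the bin's
- rack: black slotted rack, fixed, 80 mm (x) by 166 mm (y). Origin under its centre, z up. Base 8 mm thick; on it two toothed rails along y at x = -22 and +22 mm, each 16 mm wide, teeth up to 48 mm high; four slots 14 mm wide, along x, at y = -57, -19, 19, 57 mm. A seated plate stands on the base, faces square to the rack's y, middle 63 mm up and near x = 0
- stand: grey sloped stand, fixed, 110 mm (x) by 278 mm (y). Origin on the bench, 12 mm to the -x side of its middle, z up. A sloping board 62 mm long carries the plates side by side, 66 mm apart along y: they lean 40 degrees from upright, top edge towards the stand's -x, foot towards +x on a ledge, and reach 48 mm past the top of the board, so both faces are free near the top edge
- plate0_c (a point): middle of a front plate (absent in some runs): aluminium, 110 mm long (its own z), 58 mm wide (its y), 8 mm thick (its x), 0.13 kg; loose. z points to its top edge, x out of its upper face as it leans on the stand
- plate1_c (a point): middle of a front plate (absent in some runs): aluminium, 110 mm long (its own z), 58 mm wide (its y), 8 mm thick (its x), 0.13 kg; loose. z points to its top edge, x out of its upper face as it leans on the stand
- plate2_c (a point): middle of a front plate (absent in some runs): aluminium, 110 mm long (its own z), 58 mm wide (its y), 8 mm thick (its x), 0.13 kg; loose. z points to its top edge, x out of its upper face as it leans on the stand
- plate3_c (a point): middle of a front plate (absent in some runs): aluminium, 110 mm long (its own z), 58 mm wide (its y), 8 mm thick (its x), 0.13 kg; loose. z points to its top edge, x out of its upper face as it leans on the stand
- knob0_c (a point): middle of a control knob (absent in some runs): aluminium cylinder 26 mm across and 20 mm long (its own z), 30 g, lying in the bin at the start
- knob1_c (a point): middle of a control knob (absent in some runs): aluminium cylinder 26 mm across and 20 mm long (its own z), 30 g, lying in the bin at the start
- knob2_c (a point): middle of a control knob (absent in some runs): aluminium cylinder 26 mm across and 20 mm long (its own z), 30 g, lying in the bin at the start
- knob3_c (a point): middle of a control knob (absent in some runs): aluminium cylinder 26 mm across and 20 mm long (its own z), 30 g, lying in the bin at the start
- knob4_c (a point): middle of a control knob (absent in some runs): aluminium cylinder 26 mm across and 20 mm long (its own z), 30 g, lying in the bin at the start
- mug: white mug with a handle, bystander, 76 mm across, 88 mm high, origin under its middle
- bottle: white bottle, bystander, 60 mm across, 150 mm high, origin under its middle
- tape: roll of tape lying flat, bystander, 84 mm across, 22 mm high, origin under its middle
- driver: screwdriver, bystander, 140 mm long, lying along its own x, origin under it
Not all that is in view belongs to the job. Leave any brown or orange look-alike of the part that bears plate3_c alone.

How it is judged:
By the outcome, as a careful person would: the job done as asked, in the order asked, and still so for the second after the job is handed in, with the robot touching nothing.
Of knob0, knob1, knob2, knob3, knob4 only 3 to 5 are there at a start; the rules pass over those that are not, and their reading is None.
Of plate0, plate1, plate2, plate3 only 2 to 4 are there at a start; the rules pass over those that are not, and their reading is None.
At some moment in a run one of bin may be knocked a few centimetres aside while the robot is not near it.
It also fails if it takes over 210 s, if anything falls off the work surface, if the arm or the gripper's body presses on something with over 40 N, if the wrist force passes 120 N, or if a joint passes its speed limit or range.

## Working session

There is one attempt and no reset: what is moved stays moved. The work goes in short steps, Python scripts to look and compute and a shell command to move; the robot and the scene stay as the last step left them, time stands still between calls to the robot, and variables do not carry over. Pictures are saved under pics/ and viewed, at most 14 in all, crops included, and the job is handed in when it is done.

```bash
ls; mkdir -p pics; python3 - <<'E'
from station import *
import cv2
print(get_state())
for n in("top","side"):
    print(n,camera_params(n)); cv2.imwrite(f"pics/{n}0.png",get_image(n)[:,:,::-1])
E
```

```text
pics
{'clock': 0.0, 'joints': array([-7.96639560e+01,  1.58810381e+01, -1.59988073e+00,  7.26520018e+01,
        1.16465746e-03,  8.40760402e+01]), 'joint_vel': array([ 0.06152507,  0.04533237,  0.03202097,  0.0707891 ,  0.01967557,
       -0.01387566]), 'joint_efforts': array([ 6.38639249e-04, -4.45508301e+01,  2.95202762e+01,  1.64254708e-02,
       -1.01273000e-05,  4.10628886e-06]), 'position': array([ 0.17483936, -0.59912392,  0.19481294]), 'tcp_rot': array([-1.79867909e+02, -1.48769608e-02,  1.62599853e+01]), 'contact_force': array([ 0.34441285,  0.10860636, -0.10182201]), 'torque': array([-0.01040887, -0.01314725, -0.0137069 ]), 'grip_force': 0.0, 'gripper_width': 0.9966284243064604}
top {'intrinsics': array([[584.2496785 ,   0.        , 327.73535409],
       [  0.        , 584.2496785 , 244.46994946],
       [  0.        ,   0.        ,   1.        ]]), 'position': array([0.38798456, 0.03309405, 1.43345533]), 'attitude': array([-173.84480885,    0.17739909,  -90.06745236])}
side {'intrinsics': array([[522.87216083,   0.        , 319.37953342],
       [  0.        , 522.87216083, 237.303644  ],
       [  0.        ,   0.        ,   1.        ]]), 'position': array([0.00580914, 0.90744498, 0.97177072]), 'attitude': array([-130.92177043,    0.61358965, -150.32064948])}
```

View pics/top0.png

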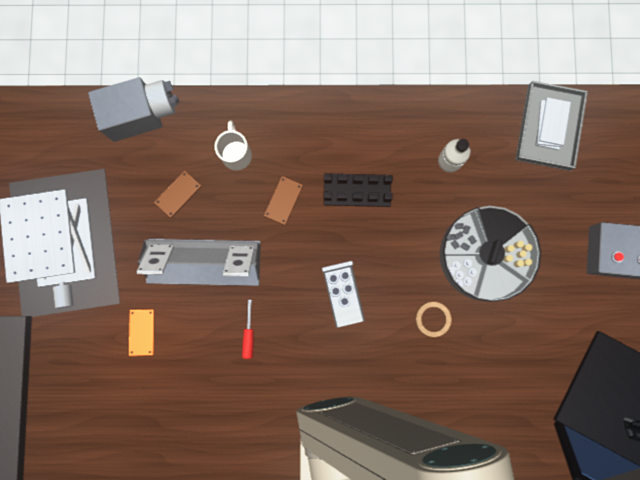

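View pics/side0.png

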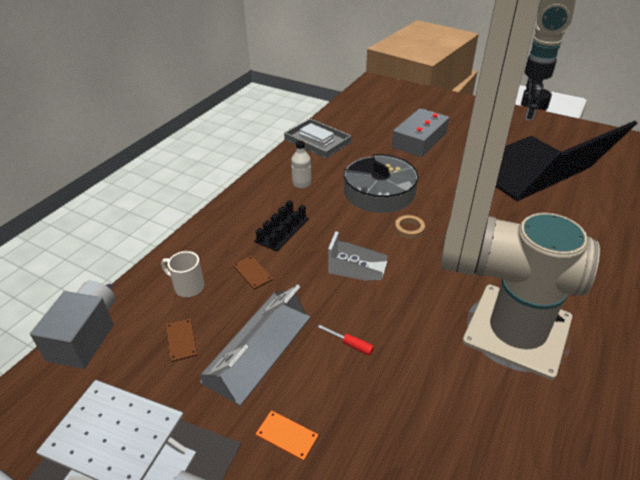

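The top view shows the stand at (200,262) with two grey plates at (155,258) and (240,260). The rack is at (357,190), the box at (491,253), and the bin at (343,295) with its back wall at the upper end and 5 knobs. The brown plates (177,193) and (283,200) and the orange one (141,332) are look-alikes, since the real plates are aluminium and lean on the stand. I'll confirm this in an enlarged crop.

```bash
cat > h.py <<'E'
import numpy as np, cv2
from station import *
from scipy.spatial.transform import Rotation as R
def rot(a): return R.from_euler('xyz',a,degrees=True)
def unproj(n,uv,z):
    c=camera_params(n); d=rot(c['attitude']).apply(np.linalg.inv(c['intrinsics'])@np.array([uv[0],uv[1],1.]))
    p=c['position']; return p+d*(z-p[2])/d[2]
def proj(n,P):
    c=camera_params(n); q=rot(c['attitude']).inv().apply(np.atleast_2d(P)-c['position'])@c['intrinsics'].T
    return q[:,:2]/q[:,2:]
def go(P,rpy,rpy0=None,p0=None):
    "shift in tool axes (mm) and rotvec (rad) from the current pose"
    s=get_state(); p0=s['position'] if p0 is None else p0; r0=rot(s['tcp_rot'] if rpy0 is None else rpy0)
    print('t',np.round(1e3*r0.inv().apply(np.array(P)-p0),1),'a',np.round((r0.inv()*rot(rpy)).as_rotvec(),3))
E
python3 - <<'E'
import cv2,numpy as np
a=cv2.imread('pics/top0.png')
f=lambda x,y,w,h,W,H:cv2.resize(a[y:y+h,x:x+w],(W,H),interpolation=cv2.INTER_CUBIC)
c=np.zeros((600,800,3),np.uint8)
c[:300,:400]=f(436,198,112,84*1,400,300) if 0 else f(431,203,120,90,400,300)
c[:300,400:]=f(308,165,120,90,400,300)
c[300:,:530]=f(130,230,140,79,530,300)
c[300:,530:]=f(310,255,63,70,270,300)
cv2.imwrite('pics/crop0.png',c)
E
```

```text
(no output)
```

View pics/crop0.png

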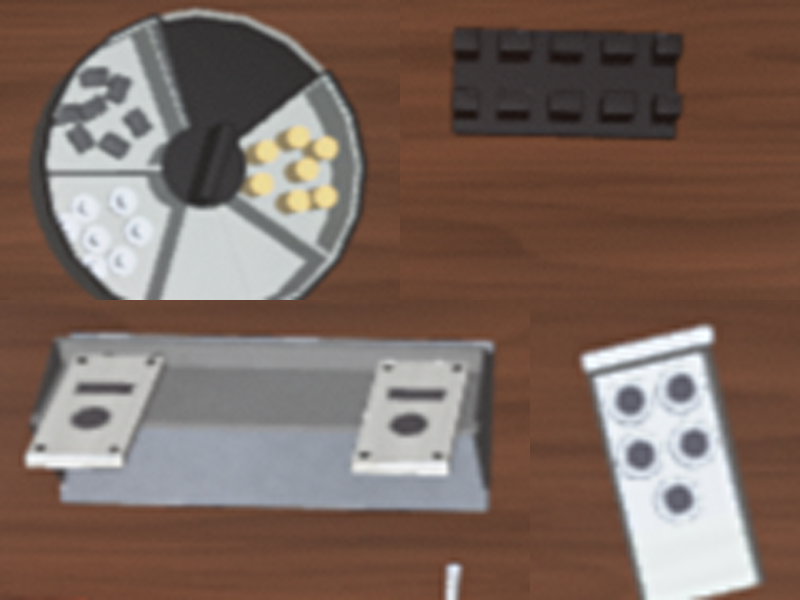

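The crop shows that the real plates are the two grey aluminium ones, with brown and orange being the look-alikes. The box has its deck at the top and its empty compartment at the bottom (225,260). The bin holds 5 knobs. I'll rectify metric views for the lid angle, rack and bin.

```bash
cat >> h.py <<'E'
def rect(img,n,cx,cy,half,z,px):
    "metric view in plane z: up=+x, right=-y"
    P=np.array([[cx+half,cy+half,z],[cx+half,cy-half,z],[cx-half,cy-half,z],[cx-half,cy+half,z]])
    H=cv2.getPerspectiveTransform(proj(n,P).astype(np.float32),np.float32([[0,0],[px,0],[px,px],[0,px]]))
    return cv2.warpPerspective(img,H,(px,px),flags=cv2.INTER_CUBIC)
E
python3 - <<'E'
from h import *
a=cv2.imread('pics/top0.png')
for k,uv,z in (('box',(492.5,253),.064),('rack',(357,190),.0),('bin',(343,295),.0),('pA',(155,258),.06),('pB',(240,260),.06)): print(k,unproj('top',uv,z).round(3))
b=unproj('top',(492.5,253),.064); r=unproj('top',(357,190),.03); n=unproj('top',(343,295),.0)
c=np.zeros((500,800,3),np.uint8)
B=rect(a,'top',b[0],b[1],.125,.064,500)
c[:,:500]=cv2.convertScaleAbs(B,alpha=1.0)
c[:250,500:750]=rect(a,'top',r[0],r[1],.1,.048,250)
c[250:,500:750]=rect(a,'top',n[0],n[1],.1,.0,250)
l=cv2.cvtColor(c,cv2.COLOR_BGR2LAB); l[:,:,0]=cv2.createCLAHE(3,(8,8)).apply(l[:,:,0]); c=cv2.cvtColor(l,cv2.COLOR_LAB2BGR)
cv2.imwrite('pics/crop1.png',c); print(b,r,n)
E
```

```text
box [ 0.515 -0.35   0.064]
rack [ 0.679 -0.036  0.   ]
bin [0.418 0.    0.   ]
pA [0.505 0.445 0.06 ]
pB [0.5   0.244 0.06 ]
[ 0.51491431 -0.35030917  0.064     ] [ 0.67292657 -0.03430929  0.03      ] [4.18274165e-01 1.78451809e-04 0.00000000e+00]
```

View pics/crop1.png

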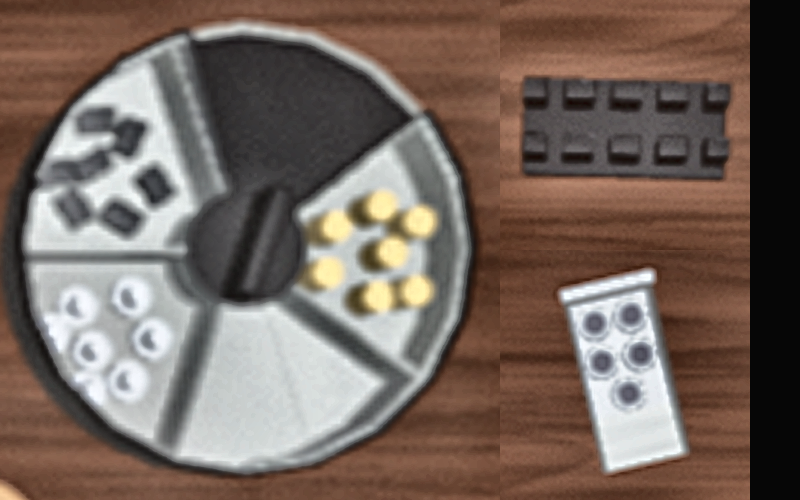

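The rectified view gives the box centre at about (247,247) px, which is (0.516,-0.349). The rim spans 450 px, or 225 mm, as given. The lid's cut-out lies over the deck at about -17°, with its edges at (190,40) and (415,110), and the empty compartment is at about -163°. I'll grip with yaw 163 and turn to 16.

```bash
python3 - <<'E'
from h import *
go([.516,-.349,.16],[180,0,163])
a=cv2.imread('pics/top0.png')
# fit box yaw: dark/light profile along ring, lid plane & divider tops
c=np.array([.516,-.349])
g=cv2.cvtColor(a,cv2.COLOR_BGR2GRAY)
for z,r in ((.057,.1),(.057,.06),(.057,.08)):
    t=np.arange(-180,180,2); P=np.c_[c[0]+r*np.cos(np.radians(t)),c[1]+r*np.sin(np.radians(t)),0*t+z]
    uv=proj('top',P).astype(np.float32); v=cv2.remap(g,uv[:,:1],uv[:,1:],cv2.INTER_LINEAR).ravel()
    print(r,' '.join(f'{x}:{y}' for x,y in zip(t,v)))
E
```

```text
t [ 397.6 -144.6   35.3] a [-1.000e-03 -3.000e-03 -2.561e+00]
0.1 -180:211 -178:210 -176:211 -174:210 -172:211 -170:211 -168:210 -166:210 -164:210 -162:206 -160:203 -158:201 -156:195 -154:196 -152:193 -150:186 -148:165 -146:148 -144:138 -142:131 -140:126 -138:119 -136:119 -134:118 -132:114 -130:110 -128:119 -126:167 -124:138 -122:112 -120:114 -118:112 -116:113 -114:114 -112:115 -110:115 -108:116 -106:117 -104:124 -102:121 -100:117 -98:116 -96:115 -94:116 -92:115 -90:116 -88:115 -86:115 -84:116 -82:125 -80:129 -78:119 -76:114 -74:114 -72:115 -70:114 -68:114 -66:114 -64:114 -62:114 -60:114 -58:113 -56:118 -54:124 -52:61 -50:49 -48:51 -46:49 -44:50 -42:51 -40:50 -38:51 -36:49 -34:50 -32:51 -30:50 -28:50 -26:50 -24:49 -22:50 -20:50 -18:50 -16:52 -14:51 -12:52 -10:51 -8:51 -6:50 -4:50 -2:52 0:52 2:51 4:51 6:53 8:52 10:52 12:51 14:66 16:93 18:122 20:131 22:113 24:112 26:126 28:184 30:208 32:205 34:205 36:206 38:206 40:208 42:199 44:141 46:100 48:100 50:108 52:104 54:120 56:186 58:209 60:212 62:175 64:105 66:97 68:103 70:112 72:172 74:196 76:185 78:206 80:212 82:210 84:211 86:211 88:213 90:
[... 2431 characters left out ...]
3 -14:53 -12:51 -10:54 -8:53 -6:54 -4:54 -2:54 0:54 2:54 4:53 6:54 8:55 10:53 12:54 14:68 16:95 18:124 20:134 22:118 24:113 26:113 28:127 30:169 32:202 34:208 36:196 38:147 40:100 42:95 44:98 46:101 48:103 50:100 52:108 54:157 56:150 58:116 60:130 62:160 64:196 66:209 68:212 70:211 72:196 74:160 76:116 78:107 80:146 82:200 84:212 86:211 88:212 90:203 92:144 94:151 96:207 98:213 100:211 102:211 104:215 106:222 108:227 110:228 112:226 114:217 116:211 118:211 120:212 122:213 124:215 126:215 128:212 130:211 132:214 134:221 136:228 138:230 140:230 142:224 144:216 146:212 148:211 150:214 152:195 154:145 156:118 158:117 160:144 162:192 164:211 166:211 168:211 170:210 172:211 174:211 176:210 178:210
```

```bash
python3 -m crank '[{"tz":-20,"jaw":1},{"tx":398,"ty":-145,"tz":20,"az":-1.3,"jaw":1},{"tx":398,"ty":-145,"tz":20,"az":-1.3,"jaw":1},{"tx":398,"ty":-145,"tz":20,"az":-1.3,"jaw":1},{"tx":398,"ty":-145,"tz":20,"az":-1.3,"jaw":1},{"tx":398,"ty":-145,"tz":20,"az":-1.3,"jaw":1},{"tx":398,"ty":-145,"tz":20,"az":-1.3,"jaw":1},{"tx":398,"ty":-145,"tz":20,"az":-1.3,"jaw":1},{"tx":398,"ty":-145,"tz":20,"az":-1.3,"jaw":1},{"tx":398,"ty":-145,"tz":20,"az":-1.3,"jaw":1}]' 40
python3 -c "
from h import *
go([.516,-.349,.13],[180,0,163]);print(get_state()['joints'])"
```

```text
t [ 397.6 -144.6   65.3] a [-1.000e-03 -3.000e-03 -2.561e+00]
[-7.96631712e+01  1.58744410e+01 -1.59044182e+00  7.26498418e+01
 -1.47972389e-03  8.40751945e+01]schema error: expected keys tx, ty, tz, ax, ay, az, jaw
```

```bash
python3 -m crank '[{"tx":20,"ty":-10,"tz":-20,"ax":0,"ay":0,"az":0,"jaw":1},{"tx":398,"ty":-145,"tz":20,"ax":0,"ay":0,"az":-1.3,"jaw":1},{"tx":398,"ty":-145,"tz":20,"ax":0,"ay":0,"az":-1.3,"jaw":1},{"tx":398,"ty":-145,"tz":20,"ax":0,"ay":0,"az":-1.3,"jaw":1},{"tx":398,"ty":-145,"tz":20,"ax":0,"ay":0,"az":-1.3,"jaw":1},{"tx":398,"ty":-145,"tz":20,"ax":0,"ay":0,"az":-1.3,"jaw":1},{"tx":398,"ty":-145,"tz":20,"ax":0,"ay":0,"az":-1.3,"jaw":1},{"tx":398,"ty":-145,"tz":20,"ax":0,"ay":0,"az":-1.3,"jaw":1},{"tx":398,"ty":-145,"tz":20,"ax":0,"ay":0,"az":-1.3,"jaw":1},{"tx":398,"ty":-145,"tz":20,"ax":0,"ay":0,"az":-1.3,"jaw":1}]' 40
python3 -c "
from h import *
go([.516,-.349,.13],[180,0,163]);print(get_state()['joints'])"
```

```text
clock: 1.1
position: [0.5199, -0.345, 0.1745]
tcp_rot: [180.0, -0.1, 91.4]
contact_force: [-1.4, -1.0, -0.5]
gripper_width: 0.997
grip_force: 0.0
t [-4.  -4.  44.5] a [ 0.002 -0.002 -1.25 ]
[-39.56459616  16.4474477   -3.3351525   70.31360535   0.11465605
  49.04011578]
```

Now descend with the remaining turn to z≈0.072, then close.

```bash
python3 -m crank '[{"tx":-4,"ty":-4,"tz":40,"ax":0,"ay":0,"az":-1.25,"jaw":1},{"tx":-4,"ty":-4,"tz":40,"ax":0,"ay":0,"az":-1.25,"jaw":1},{"tx":-4,"ty":-4,"tz":40,"ax":0,"ay":0,"az":-1.25,"jaw":1},{"tx":-4,"ty":-4,"tz":40,"ax":0,"ay":0,"az":-1.25,"jaw":1},{"tx":-4,"ty":-4,"tz":40,"ax":0,"ay":0,"az":-1.25,"jaw":1},{"tx":-4,"ty":-4,"tz":40,"ax":0,"ay":0,"az":-1.25,"jaw":1},{"tx":-4,"ty":-4,"tz":40,"ax":0,"ay":0,"az":-1.25,"jaw":0.2},{"tx":-4,"ty":-4,"tz":40,"ax":0,"ay":0,"az":-1.25,"jaw":0},{"tx":-4,"ty":-4,"tz":40,"ax":0,"ay":0,"az":-1.25,"jaw":0},{"tx":-4,"ty":-4,"tz":40,"ax":0,"ay":0,"az":-1.25,"jaw":0}]' 30
python3 - <<'E'
from h import *
go([.516,-.349,.072],[180,0,163]);print(get_state()['joints'])
c=np.hstack([get_image('top')[190:310,430:560],get_image('side')[140:260,330:460]])
cv2.imwrite('pics/p2.png',cv2.resize(c,(780,360),interpolation=cv2.INTER_CUBIC)[:,:,::-1])
E
```

```text
clock: 2.1
position: [0.5121, -0.3531, 0.1354]
tcp_rot: [180.0, -0.1, 162.4]
contact_force: [-1.3, -0.2, 0.8]
gripper_width: 0.501
grip_force: 0.0
t [-2.5  5.  63.4] a [ 0.    -0.001 -0.011]
[-4.05344334e+01  1.76663517e+01 -6.55697542e+00  6.58429857e+01
 -2.26872725e-03 -2.28897020e+01]
```

View pics/p2.png

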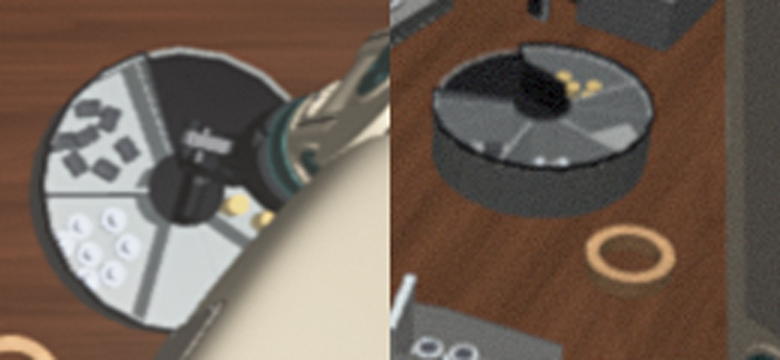

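The lid's cut-out lies over the dark deck, with a rim step at (520,48) in the side crop, and the gripper is above the bar. I'll descend and close.

```bash
python3 -m crank '[{"tx":-2.5,"ty":5,"tz":30,"ax":0,"ay":0,"az":-0.01,"jaw":0},{"tx":-2.5,"ty":5,"tz":50,"ax":0,"ay":0,"az":-0.01,"jaw":0},{"tx":-2.5,"ty":5,"tz":63,"ax":0,"ay":0,"az":-0.01,"jaw":0},{"tx":-2.5,"ty":5,"tz":63,"ax":0,"ay":0,"az":-0.01,"jaw":0},{"tx":-2.5,"ty":5,"tz":63,"ax":0,"ay":0,"az":-0.01,"jaw":-0.5},{"tx":-2.5,"ty":5,"tz":63,"ax":0,"ay":0,"az":-0.01,"jaw":-1},{"tx":-2.5,"ty":5,"tz":63,"ax":0,"ay":0,"az":-0.01,"jaw":-1},{"tx":-2.5,"ty":5,"tz":63,"ax":0,"ay":0,"az":-0.01,"jaw":-1},{"tx":-2.5,"ty":5,"tz":63,"ax":0,"ay":0,"az":-0.01,"jaw":-1},{"tx":-2.5,"ty":5,"tz":63,"ax":0,"ay":0,"az":-0.01,"jaw":-1}]' 30
```

```text
clock: 3.2
position: [0.5166, -0.3495, 0.0733]
tcp_rot: [-180.0, 0.0, 162.9]
contact_force: [-0.3, -0.1, 0.8]
gripper_width: 0.001
grip_force: 0.0
```

```bash
python3 - <<'E'
from h import *
t,s=get_image('top'),get_image('side')
P=[get_state()['position'],[.516,-.349,.1],[.516,-.349,.064]]
for n,i in(('top',t),('side',s)):
    uv=proj(n,P); print(n,uv.round(1))
    for q,c in zip(uv,((255,0,0),(0,255,0),(0,0,255))): cv2.circle(i,(int(q[0]),int(q[1])),2,c,1)
c=np.hstack([t[190:310,430:560],s[140:260,330:460]])
cv2.imwrite('pics/p3.png',cv2.resize(c,(780,360),interpolation=cv2.INTER_CUBIC)[:,:,::-1])
E
```

```text
top [[493.2 252. ]
 [496.3 251.1]
 [491.9 252.5]]
side [[380.8 171. ]
 [381.4 163.7]
 [380.7 173.6]]
```

View pics/p3.png

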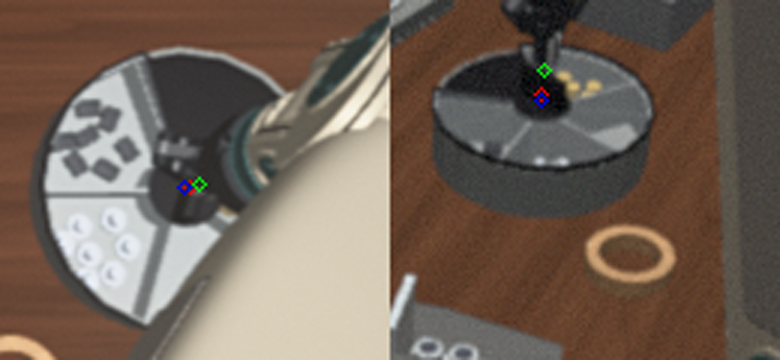

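```bash
python3 -c "
from h import *
s=get_state();print({k:np.round(s[k],3) for k in('position','contact_force','torque','gripper_width','grip_force','clock')})"
python3 -m crank '[{"tx":0,"ty":0,"tz":0,"ax":0,"ay":0,"az":0.15,"jaw":-1},{"tx":0,"ty":0,"tz":0,"ax":0,"ay":0,"az":0.25,"jaw":-1},{"tx":0,"ty":0,"tz":0,"ax":0,"ay":0,"az":0.25,"jaw":-1}]' 30
python3 - <<'E'
from h import *
s=get_state();print({k:np.round(s[k],3) for k in('position','contact_force','torque','gripper_width','grip_force')})
t,s=get_image('top'),get_image('side')
c=np.hstack([t[205:305,440:500],s[150:220,335:420][:, :].repeat(1,0)[:70] if 0 else cv2.resize(s[145:215,340:425],(121,100))])
cv2.imwrite('pics/p4.png',cv2.resize(c,None,fx=4.4,fy=4.4,interpolation=cv2.INTER_CUBIC)[:,:,::-1]);print(c.shape)
E
```

```text
{'position': array([ 0.516, -0.349,  0.073]), 'contact_force': array([-0.047, -0.391, -0.472]), 'torque': array([ 0.016, -0.066, -0.018]), 'gripper_width': np.float64(0.001), 'grip_force': np.float64(0.0), 'clock': np.float64(3.3)}
clock: 3.6
position: [0.5164, -0.3494, 0.073]
tcp_rot: [180.0, -0.0, 148.6]
contact_force: [0.0, 1.1, 0.6]
gripper_width: 0.0
grip_force: 0.0
{'position': array([ 0.516, -0.349,  0.073]), 'contact_force': array([0.014, 1.064, 0.602]), 'torque': array([ 0.019, -0.028, -0.008]), 'gripper_width': np.float64(0.0), 'grip_force': np.float64(0.0)}
(100, 181, 3)
```

View pics/p4.png

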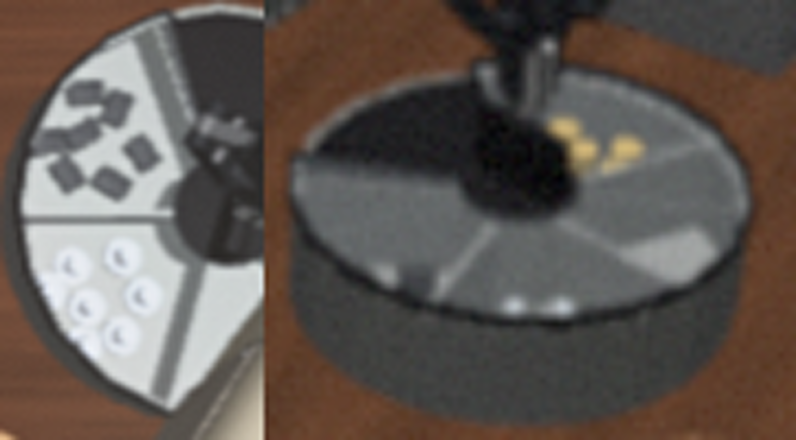

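```bash
python3 -m crank '[{"tx":0,"ty":4,"tz":0,"ax":0,"ay":0,"az":0,"jaw":-1},{"tx":0,"ty":8,"tz":0,"ax":0,"ay":0,"az":0,"jaw":-1},{"tx":0,"ty":12,"tz":0,"ax":0,"ay":0,"az":0,"jaw":-1},{"tx":0,"ty":16,"tz":0,"ax":0,"ay":0,"az":0,"jaw":-1},{"tx":0,"ty":16,"tz":0,"ax":0,"ay":0,"az":0,"jaw":-1}]' 30
python3 -m crank '[{"tx":0,"ty":-8,"tz":0,"ax":0,"ay":0,"az":0,"jaw":-1},{"tx":0,"ty":-16,"tz":0,"ax":0,"ay":0,"az":0,"jaw":-1},{"tx":0,"ty":-20,"tz":0,"ax":0,"ay":0,"az":0,"jaw":-1},{"tx":0,"ty":-24,"tz":0,"ax":0,"ay":0,"az":0,"jaw":-1},{"tx":0,"ty":-28,"tz":0,"ax":0,"ay":0,"az":0,"jaw":-1},{"tx":0,"ty":-32,"tz":0,"ax":0,"ay":0,"az":0,"jaw":-1},{"tx":0,"ty":-32,"tz":0,"ax":0,"ay":0,"az":0,"jaw":-1}]' 30
```

```text
clock: 4.2
position: [0.5251, -0.3351, 0.073]
tcp_rot: [180.0, -0.0, 148.7]
contact_force: [0.0, 0.2, 0.0]
gripper_width: -0.005
grip_force: 0.0
clock: 4.9
position: [0.5078, -0.3636, 0.073]
tcp_rot: [-180.0, 0.0, 148.6]
contact_force: [-0.4, 0.7, 0.2]
gripper_width: -0.0
grip_force: 0.0
```

```bash
python3 -m crank '[{"tx":0,"ty":0,"tz":-50,"ax":0,"ay":0,"az":0,"jaw":-1},{"tx":0,"ty":0,"tz":-60,"ax":0,"ay":0,"az":0,"jaw":-1},{"tx":105,"ty":187,"tz":-60,"ax":0,"ay":0,"az":0,"jaw":-1},{"tx":105,"ty":187,"tz":-60,"ax":0,"ay":0,"az":0,"jaw":-1},{"tx":105,"ty":187,"tz":-60,"ax":0,"ay":0,"az":0,"jaw":-1},{"tx":105,"ty":187,"tz":-60,"ax":0,"ay":0,"az":0,"jaw":-1},{"tx":105,"ty":187,"tz":-60,"ax":0,"ay":0,"az":0,"jaw":-1},{"tx":105,"ty":187,"tz":0,"ax":0,"ay":0,"az":0,"jaw":-1},{"tx":105,"ty":187,"tz":0,"ax":0,"ay":0,"az":0,"jaw":-1},{"tx":105,"ty":187,"tz":0,"ax":0,"ay":0,"az":0,"jaw":-1}]' 30
python3 - <<'E'
from h import *
s=get_state();print(s['position'])
t,s2=get_image('top'),get_image('side')
P=[s['position'],s['position']+[0,0,.019]]
for n,i in(('top',t),('side',s2)):
    uv=proj(n,P); print(n,uv.round(1))
    for q,c in zip(uv,((255,0,0),(0,255,0))): cv2.circle(i,(int(round(q[0])),int(round(q[1]))),1,c,-1)
c=np.hstack([t[195:315,385:545],s2[120:240,295:455]])
cv2.imwrite('pics/p5.png',cv2.resize(c,(800,300),interpolation=cv2.INTER_CUBIC)[:,:,::-1])
E
```

```text
clock: 5.9
position: [0.5136, -0.1481, 0.071]
tcp_rot: [-179.9, -0.3, 148.6]
contact_force: [-0.2, 0.5, 1.0]
gripper_width: 0.0
grip_force: 0.0
[ 0.51357963 -0.14809658  0.07099632]
top [[406.9 253.4]
 [408.  252.7]]
side [[351.7 207. ]
 [351.9 201.6]]
```

View pics/p5.png

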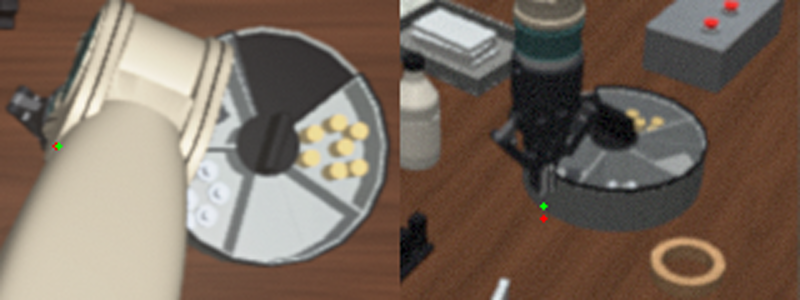

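The side crop shows the fingertip ending at (547,195), about 25 px above the projected TCP (545,218). So the real tip seems to be about 30 mm higher than the reading. I'll check this by touching bare bench gently.

```bash
python3 -m crank '[{"tx":0,"ty":0,"tz":30,"ax":0,"ay":0,"az":0,"jaw":-1},{"tx":0,"ty":0,"tz":55,"ax":0,"ay":0,"az":0,"jaw":-1},{"tx":0,"ty":0,"tz":62,"ax":0,"ay":0,"az":0,"jaw":-1},{"tx":0,"ty":0,"tz":65,"ax":0,"ay":0,"az":0,"jaw":-1},{"tx":0,"ty":0,"tz":67,"ax":0,"ay":0,"az":0,"jaw":-1},{"tx":0,"ty":0,"tz":69,"ax":0,"ay":0,"az":0,"jaw":-1},{"tx":0,"ty":0,"tz":71,"ax":0,"ay":0,"az":0,"jaw":-1},{"tx":0,"ty":0,"tz":71,"ax":0,"ay":0,"az":0,"jaw":-1}]' 30
python3 - <<'E'
from h import *
s=get_state();print(s['position'],s['joints'].round(2))
s2=get_image('side')
q=proj('side',[s['position']])[0];print(q)
cv2.imwrite('pics/p6.png',cv2.resize(s2[150:240,295:415],(600,450),interpolation=cv2.INTER_CUBIC)[:,:,::-1])
E
```

```text
clock: 6.8
position: [0.5162, -0.1489, 0.0024]
tcp_rot: [180.0, 0.0, 148.6]
contact_force: [-0.7, 0.8, 0.1]
gripper_width: -0.003
grip_force: 0.0
[ 0.51618799 -0.14885429  0.00241505] [-22.98  17.32 -25.41  47.23  -0.     8.4 ]
[350.35631608 225.28684655]
```

View pics/p6.png

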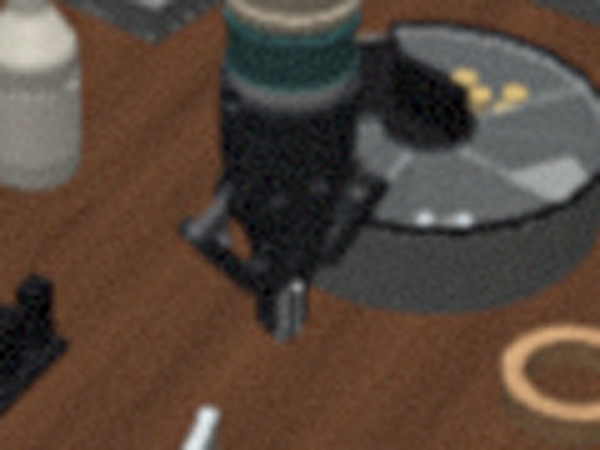

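The tip at crop (280,335) is 8 px above its projection, so the true tip is about 28 mm higher than the reading. I'll continue down carefully to find the bench.

```bash
python3 -m crank '[{"tx":0,"ty":0,"tz":10,"ax":0,"ay":0,"az":0,"jaw":-1},{"tx":0,"ty":0,"tz":16,"ax":0,"ay":0,"az":0,"jaw":-1},{"tx":0,"ty":0,"tz":19,"ax":0,"ay":0,"az":0,"jaw":-1},{"tx":0,"ty":0,"tz":21,"ax":0,"ay":0,"az":0,"jaw":-1},{"tx":0,"ty":0,"tz":23,"ax":0,"ay":0,"az":0,"jaw":-1},{"tx":0,"ty":0,"tz":23,"ax":0,"ay":0,"az":0,"jaw":-1}]' 30
python3 -m crank '[{"tx":0,"ty":0,"tz":1.5,"ax":0,"ay":0,"az":0,"jaw":-1},{"tx":0,"ty":0,"tz":3,"ax":0,"ay":0,"az":0,"jaw":-1},{"tx":0,"ty":0,"tz":3,"ax":0,"ay":0,"az":0,"jaw":-1}]' 30
python3 -m crank '[{"tx":0,"ty":0,"tz":1.5,"ax":0,"ay":0,"az":0,"jaw":-1},{"tx":0,"ty":0,"tz":3,"ax":0,"ay":0,"az":0,"jaw":-1},{"tx":0,"ty":0,"tz":3,"ax":0,"ay":0,"az":0,"jaw":-1}]' 30
python3 -m crank '[{"tx":0,"ty":0,"tz":1.5,"ax":0,"ay":0,"az":0,"jaw":-1},{"tx":0,"ty":0,"tz":3,"ax":0,"ay":0,"az":0,"jaw":-1},{"tx":0,"ty":0,"tz":3,"ax":0,"ay":0,"az":0,"jaw":-1}]' 30
```

```text
clock: 7.45
position: [0.5157, -0.1487, -0.0213]
tcp_rot: [-180.0, -0.0, 148.6]
contact_force: [-0.7, -0.3, -0.4]
gripper_width: 0.002
grip_force: 0.0
clock: 7.75
position: [0.5158, -0.1487, -0.0241]
tcp_rot: [-180.0, -0.0, 148.6]
contact_force: [0.4, 0.1, -0.2]
gripper_width: 0.003
grip_force: 0.0
clock: 8.05
position: [0.5156, -0.1487, -0.0272]
tcp_rot: [-180.0, -0.0, 148.6]
contact_force: [0.8, -0.1, -0.1]
gripper_width: 0.001
grip_force: 0.0
clock: 8.35
position: [0.5156, -0.1486, -0.0302]
tcp_rot: [-180.0, -0.0, 148.6]
contact_force: [0.2, -0.7, -0.4]
gripper_width: -0.003
grip_force: 0.0
```

```bash
python3 -m crank '[{"tx":0,"ty":0,"tz":1.5,"ax":0,"ay":0,"az":0,"jaw":-1},{"tx":0,"ty":0,"tz":2,"ax":0,"ay":0,"az":0,"jaw":-1},{"tx":0,"ty":0,"tz":2,"ax":0,"ay":0,"az":0,"jaw":-1}]' 30
python3 -m crank '[{"tx":0,"ty":0,"tz":1.5,"ax":0,"ay":0,"az":0,"jaw":-1},{"tx":0,"ty":0,"tz":2,"ax":0,"ay":0,"az":0,"jaw":-1},{"tx":0,"ty":0,"tz":2,"ax":0,"ay":0,"az":0,"jaw":-1}]' 30
python3 - <<'E'
from h import *
s=get_state();print(s['position'],s['contact_force'].round(1))
s2=get_image('side')
q=proj('side',[s['position'],[s['position'][0],s['position'][1],0]]);print(q)
cv2.imwrite('pics/p7.png',cv2.resize(s2[150:240,295:415],(600,450),interpolation=cv2.INTER_CUBIC)[:,:,::-1])
E
```

```text
clock: 8.65
position: [0.5157, -0.1487, -0.0321]
tcp_rot: [-180.0, -0.0, 148.6]
contact_force: [-0.1, -0.2, 0.3]
gripper_width: 0.002
grip_force: 0.0
clock: 8.95
position: [0.5157, -0.1487, -0.0341]
tcp_rot: [-180.0, -0.0, 148.6]
contact_force: [-0.4, 1.4, 0.1]
gripper_width: -0.0
grip_force: 0.0
[ 0.51573858 -0.14869709 -0.03412336] [-0.4  1.4  0.1]
[[350.11977975 234.90877078]
 [350.44607604 226.00490153]]
```

View pics/p7.png

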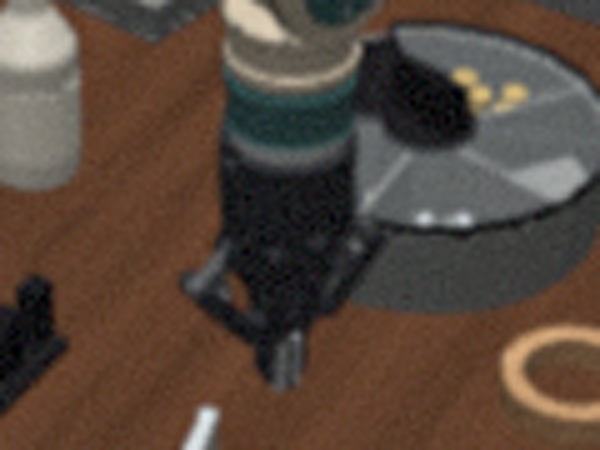

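```bash
for i in 1 ; do python3 -m crank '[{"tx":0,"ty":0,"tz":1,"ax":0,"ay":0,"az":0,"jaw":-1},{"tx":0,"ty":0,"tz":1,"ax":0,"ay":0,"az":0,"jaw":-1}]' 30 | grep -E "pos|contact"; done
python3 -m crank '[{"tx":0,"ty":0,"tz":1,"ax":0,"ay":0,"az":0,"jaw":-1},{"tx":0,"ty":0,"tz":1,"ax":0,"ay":0,"az":0,"jaw":-1}]' 30 | grep -E "pos|contact"
python3 -m crank '[{"tx":0,"ty":0,"tz":1,"ax":0,"ay":0,"az":0,"jaw":-1},{"tx":0,"ty":0,"tz":1,"ax":0,"ay":0,"az":0,"jaw":-1}]' 30 | grep -E "pos|contact"
```

```text
position: [0.5158, -0.1487, -0.0351]
contact_force: [-0.2, -0.2, -0.1]
position: [0.5159, -0.1488, -0.0352]
contact_force: [-2.3, 1.2, 6.0]
position: [0.5159, -0.1487, -0.0353]
contact_force: [-4.5, 1.1, 13.3]
```

The bench contact is at reading z = -0.035, so the true tip height is the reading plus 35 mm. I've used 10 of 14 pictures, so I'll rely on numeric checks from here. Now to the lid bar with corrected height.

```bash
python3 -m crank '[{"tx":0,"ty":0,"tz":-50,"ax":0,"ay":0,"az":0,"jaw":-1},{"tx":0,"ty":0,"tz":-100,"ax":0,"ay":0,"az":0,"jaw":0},{"tx":0,"ty":0,"tz":-140,"ax":0,"ay":0,"az":0,"jaw":0},{"tx":-104,"ty":-171,"tz":-140,"ax":0,"ay":0,"az":-0.25,"jaw":0},{"tx":-104,"ty":-171,"tz":-140,"ax":0,"ay":0,"az":-0.25,"jaw":0},{"tx":-104,"ty":-171,"tz":-140,"ax":0,"ay":0,"az":-0.25,"jaw":0},{"tx":-104,"ty":-171,"tz":-140,"ax":0,"ay":0,"az":-0.25,"jaw":0},{"tx":-104,"ty":-171,"tz":-130,"ax":0,"ay":0,"az":-0.25,"jaw":0},{"tx":-104,"ty":-171,"tz":-130,"ax":0,"ay":0,"az":-0.25,"jaw":0},{"tx":-104,"ty":-171,"tz":-130,"ax":0,"ay":0,"az":-0.25,"jaw":0}]' 30
python3 -c "
from h import *
go([.516,-.349,.036],[180,0,163])"
```

```text
clock: 10.6
position: [0.5147, -0.3474, 0.0922]
tcp_rot: [179.9, -0.1, 163.0]
contact_force: [-0.7, -0.4, -0.2]
gripper_width: 0.505
grip_force: 0.0
t [-1.8 -1.2 56.2] a [ 0.001 -0.002 -0.001]
```

```bash
python3 -m crank '[{"tx":-1.5,"ty":-1,"tz":20,"ax":0,"ay":0,"az":0,"jaw":0},{"tx":-1.5,"ty":-1,"tz":40,"ax":0,"ay":0,"az":0,"jaw":0},{"tx":-1.5,"ty":-1,"tz":56,"ax":0,"ay":0,"az":0,"jaw":0},{"tx":-1.5,"ty":-1,"tz":56,"ax":0,"ay":0,"az":0,"jaw":0},{"tx":-1.5,"ty":-1,"tz":56,"ax":0,"ay":0,"az":0,"jaw":-0.4},{"tx":-1.5,"ty":-1,"tz":56,"ax":0,"ay":0,"az":0,"jaw":-1},{"tx":-1.5,"ty":-1,"tz":56,"ax":0,"ay":0,"az":0,"jaw":-1},{"tx":-1.5,"ty":-1,"tz":56,"ax":0,"ay":0,"az":0,"jaw":-1},{"tx":-1.5,"ty":-1,"tz":56,"ax":0,"ay":0,"az":0,"jaw":-1}]' 30
python3 -c "
from h import *
s=get_state();print(s['torque'].round(2))"
```

```text
clock: 11.5
position: [0.518, -0.3496, 0.0385]
tcp_rot: [179.9, 0.1, 163.0]
contact_force: [1.3, 4.9, 6.8]
gripper_width: 0.133
grip_force: 30.9
[ 1.   -0.31  0.01]
```

```bash
python3 -m crank '[{"tx":0,"ty":0,"tz":-2,"ax":0,"ay":0,"az":0.1,"jaw":-1},{"tx":0,"ty":0,"tz":-2,"ax":0,"ay":0,"az":1.25,"jaw":-1},{"tx":0,"ty":0,"tz":-2,"ax":0,"ay":0,"az":1.25,"jaw":-1},{"tx":0,"ty":0,"tz":-2,"ax":0,"ay":0,"az":1.25,"jaw":-1},{"tx":0,"ty":0,"tz":-2,"ax":0,"ay":0,"az":1.25,"jaw":-1},{"tx":0,"ty":0,"tz":-2,"ax":0,"ay":0,"az":1.25,"jaw":-1},{"tx":0,"ty":0,"tz":-2,"ax":0,"ay":0,"az":1.25,"jaw":-1},{"tx":0,"ty":0,"tz":-2,"ax":0,"ay":0,"az":1.25,"jaw":-1},{"tx":0,"ty":0,"tz":-2,"ax":0,"ay":0,"az":1.25,"jaw":-1},{"tx":0,"ty":0,"tz":-2,"ax":0,"ay":0,"az":1.25,"jaw":-1}]' 30
python3 -c "
from h import *
s=get_state();print(s['joints'].round(1));go(s['position'],[180,0,18])"
```

```text
clock: 12.5
position: [0.517, -0.3503, 0.0386]
tcp_rot: [180.0, -0.0, 91.3]
contact_force: [2.7, 1.6, -5.1]
gripper_width: 0.133
grip_force: 30.7
[-40.1  22.6 -12.3  55.1   0.   48.6]
t [0. 0. 0.] a [ 0.   -0.    1.28]
```

Then finish the turn, release, and lift clear towards the bin.

```bash
python3 -m crank '[{"tx":0,"ty":0,"tz":0,"ax":0,"ay":0,"az":1.28,"jaw":-1},{"tx":0,"ty":0,"tz":0,"ax":0,"ay":0,"az":1.28,"jaw":-1},{"tx":0,"ty":0,"tz":0,"ax":0,"ay":0,"az":1.28,"jaw":-1},{"tx":0,"ty":0,"tz":0,"ax":0,"ay":0,"az":1.28,"jaw":-1},{"tx":0,"ty":0,"tz":0,"ax":0,"ay":0,"az":1.28,"jaw":-1},{"tx":0,"ty":0,"tz":0,"ax":0,"ay":0,"az":1.28,"jaw":-1},{"tx":0,"ty":0,"tz":0,"ax":0,"ay":0,"az":1.28,"jaw":-1},{"tx":0,"ty":0,"tz":0,"ax":0,"ay":0,"az":1.28,"jaw":-1},{"tx":0,"ty":0,"tz":0,"ax":0,"ay":0,"az":1.28,"jaw":-1},{"tx":0,"ty":0,"tz":0,"ax":0,"ay":0,"az":1.28,"jaw":-1}]' 30
python3 -m crank '[{"tx":0,"ty":0,"tz":0,"ax":0,"ay":0,"az":0,"jaw":-0.3},{"tx":0,"ty":0,"tz":0,"ax":0,"ay":0,"az":0,"jaw":0},{"tx":0,"ty":0,"tz":-30,"ax":0,"ay":0,"az":0,"jaw":0},{"tx":0,"ty":0,"tz":-70,"ax":0,"ay":0,"az":0,"jaw":0},{"tx":0,"ty":0,"tz":-110,"ax":0,"ay":0,"az":0,"jaw":0},{"tx":0,"ty":-150,"tz":-130,"ax":0,"ay":0,"az":0,"jaw":0},{"tx":0,"ty":-250,"tz":-130,"ax":0,"ay":0,"az":0,"jaw":0},{"tx":0,"ty":-250,"tz":-130,"ax":0,"ay":0,"az":0,"jaw":0},{"tx":0,"ty":-250,"tz":-130,"ax":0,"ay":0,"az":0,"jaw":0},{"tx":0,"ty":-250,"tz":-130,"ax":0,"ay":0,"az":0,"jaw":0}]' 30
python3 - <<'E'
from h import *
print(get_state()['joints'].round(1))
a=get_image('top')[:,:,::-1]; cv2.imwrite('pics/t8.png',a); g=cv2.cvtColor(a,cv2.COLOR_BGR2GRAY)
cv2.imwrite('pics/s8.png',get_image('side')[:,:,::-1])
g0=cv2.cvtColor(cv2.imread('pics/top0.png'),cv2.COLOR_BGR2GRAY)
c=np.array([.5165,-.349]); t=np.arange(-180,180,2)
for r in (.06,.1,.111):
    P=np.c_[c[0]+r*np.cos(np.radians(t)),c[1]+r*np.sin(np.radians(t)),0*t+.064]
    uv=proj('top',P).astype(np.float32); v,w=[cv2.remap(i,uv[:,:1],uv[:,1:],cv2.INTER_LINEAR).ravel().astype(int) for i in(g,g0)]
    print(r,' '.join(f'{x}:{y}' for x,y in zip(t,v-w) if abs(y)>8))
E
```

```text
clock: 13.5
position: [0.516, -0.3495, 0.0386]
tcp_rot: [-179.9, 0.0, 18.1]
contact_force: [0.9, 4.0, -2.3]
gripper_width: 0.135
grip_force: 30.9
clock: 14.5
position: [0.4394, -0.1125, 0.1698]
tcp_rot: [179.9, -0.1, 18.0]
contact_force: [1.5, 0.6, 0.1]
gripper_width: 0.503
grip_force: 0.0
[-22.5  -0.9 -24.   66.7  -0.  139.5]
0.06 -180:-25 -178:-24 -176:-25 -174:-25 -172:-25 -170:-27 -168:-26 -166:-24 -164:-24 -162:-25 -160:-27 -158:-27 -156:-26 -154:-27 -152:-27 -150:-27 -148:-26 -146:-27 -144:-27 -142:-29 -140:-36 -138:-43 -136:-44 -134:-44 -132:-61 -130:-79 -128:-67 -126:-23 -54:18 -52:38 -50:47 -48:45 -46:43 -44:47 -42:45 -40:45 -38:45 -36:45 -34:45 -32:45 -30:44 -28:45 -26:46 -24:44 -22:45 -20:46 -18:49 -16:47 -14:47 -12:46 -10:45 -8:45 -6:48 -4:48 -2:47 0:45 2:46 4:47 6:47 8:47 10:47 12:45 14:45 16:34 18:15 90:-21 92:-38 94:-29 96:-35 98:-80 100:-78 102:-66 104:-63 106:-59 108:-49 110:-41 112:-39 114:-39 116:-36 118:-31 120:-18 162:-57 164:-89 166:-70 168:-35 170:-22 172:-24 174:-25 176:-25 178:-24
0.1 -180:-25 -178:-26 -176:-24 -174:-26 -172:-25 -170:-25 -168:-25 -166:-26 -16
[... 896 characters left out ...]
1 -88:-12 -86:-11 -76:14 -74:20 -72:-11 -70:-10 -56:21 -54:16 -50:-41 -48:-38 -46:-35 -44:-28 -42:-28 -40:-29 -38:-30 -36:-36 -34:-55 -32:-53 -30:-57 -28:-55 -26:-50 -24:-44 -22:-47 -20:-42 -18:-49 -16:-49 -14:-43 -12:-49 -10:-44 -8:-46 -6:-40 -4:-42 -2:-36 0:-35 2:-52 4:-46 6:-48 8:-52 10:-46 12:-36 16:28 18:20 20:18 22:10 36:36 38:40 40:9 46:-26 48:-22 50:-29 52:-24 54:17 56:10 72:27 74:28 76:33 88:9 90:31 92:93 94:96 96:91 98:87 100:94 102:91 104:84 106:68 108:80 110:88 112:113 114:109 116:114 118:110 120:100 122:15 126:64 128:77 130:109 132:36 134:44 136:101 138:101 140:66 146:33 148:30 150:24 152:21 156:-16 158:-17 160:-18 162:-23 164:-33 166:29 168:55 170:63 172:45 174:38 176:39 178:38
```

The lid cut-out now spans about 166° to -130°, centred at -162°, which is over the empty compartment. Next I'll find the bin by fitting its silhouette in both views.

```bash
cat >> h.py <<'E'
from scipy.optimize import minimize
def binparts():
    B=lambda x0,x1,y0,y1,z0,z1:np.array([[x,y,z] for x in(x0,x1) for y in(y0,y1) for z in(z0,z1)])
    S=lambda y0,y1:np.array([[-76,y,z] for y in(y0,y1) for z in(0,38)]+[[66,y,z] for y in(y0,y1) for z in(0,56)])
    return [p/1e3 for p in (B(58,66,-35,35,0,86),S(-35,-31),S(31,35),B(-76,66,-35,35,0,4))]
def fitbin(files,x0,dead=None):
    ms=[]
    for n,f in files:
        a=cv2.imread(f); h=cv2.cvtColor(a,cv2.COLOR_BGR2HSV); m=((h[:,:,1]<70)&(h[:,:,2]>95)).astype(np.uint8)
        u=proj(n,[[x0[0],x0[1],.03]])[0]; k=np.zeros_like(m); cv2.circle(k,(int(u[0]),int(u[1])),62,1,-1); m*=k
        nn,L,st,_=cv2.connectedComponentsWithStats(m); j=1+np.argmax(st[1:,4]); m=(L==j).astype(np.uint8)
        cs,_=cv2.findContours(m,cv2.RETR_EXTERNAL,cv2.CHAIN_APPROX_NONE); cv2.drawContours(m,cs,-1,1,-1); ms.append((n,m))
    def cost(p,full=False):
        r=[]
        for n,m in ms:
            k=np.zeros((480*1,640),np.uint8)
            c,s=np.cos(p[2]),np.sin(p[2])
            for q in binparts():
                w=np.c_[p[0]+c*q[:,0]-s*q[:,1],p[1]+s*q[:,0]+c*q[:,1],q[:,2]]
                hull=cv2.convexHull((proj(n,w)*16).astype(np.int32)); cv2.fillConvexPoly(k,hull,1,shift=4)
            r.append((k&m).sum()/max(1,(k|m).sum()))
        return r if full else -sum(r)
    b=None
    for d in((0,0,0),(.015,0,.1),(0,.015,-.1)):
        o=minimize(cost,x0,method='Nelder-Mead',options=dict(initial_simplex=np.array([x0]+[np.add(x0,e) for e in((.02,0,0),(0,.02,0),(0,0,.2))])+np.array(d)))
        if b is None or o.fun<b.fun:b=o
    return b.x,cost(b.x,True)
E
python3 - <<'E'
from h import *
for fs in ([('top','pics/top0.png')],[('side','pics/side0.png')],[('top','pics/top0.png'),('side','pics/side0.png')],[('top','pics/t8.png')],[('side','pics/s8.png')]):
    x,i=fitbin(fs,[.42,0,.2]); print(fs[0][1],x[:2].round(4),np.degrees(x[2]).round(1),np.round(i,3))
E
```

```text
pics/top0.png [0.423  0.0014] 13.0 [0.96]
pics/side0.png [0.4253 0.001 ] 13.9 [0.919]Traceback (most recent call last):
  File "<stdin>", line 3, in <module>
  File "h.py", line 44, in fitbin
    o=minimize(cost,x0,method='Nelder-Mead',options=dict(initial_simplex=np.array([x0]+[np.add(x0,e) for e in((.02,0,0),(0,.02,0),(0,0,.2))])+np.array(d)))
    res = _minimize_neldermead(fun, x0, args, callback, bounds=bounds,
                               **options)
    fxcc = func(xcc)
    fx = function(np.copy(x), *(wrapper_args + args))
  File "h.py", line 39, in cost
    hull=cv2.convexHull((proj(n,w)*16).astype(np.int32)); cv2.fillConvexPoly(k,hull,1,shift=4)
                         ~~~~^^^^^
  File "h.py", line 9, in proj
    c=camera_params(n); q=rot(c['attitude']).inv().apply(np.atleast_2d(P)-c['position'])@c['intrinsics'].T
ValueError: time passes only in moves, steps and waits
```

```bash
python3 -c "
from station import camera_params
import pickle;pickle.dump({n:camera_params(n) for n in('top','side')},open('cam.pkl','wb'))"
sed -i "s/^from scipy.spatial.*/&\nimport pickle; CAM=pickle.load(open('\.\/cam.pkl','rb')); camera_params=CAM.__getitem__/" h.py
python3 - <<'E'
from h import *
print(get_state()['clock'])
for fs in ([('top','pics/top0.png'),('side','pics/side0.png')],[('top','pics/t8.png')],[('side','pics/s8.png')]):
    x,i=fitbin(fs,[.42,0,.2]); print(fs[0][1],x[:2].round(4),np.degrees(x[2]).round(1),np.round(i,3))
E
```

```text
14.6
pics/top0.png [0.4243 0.0013] 12.9 [0.959 0.911]
pics/t8.png [0.4231 0.0018] 13.8 [0.964]
pics/s8.png [0.4252 0.0009] 13.7 [0.931]
```

Both views agree on the bin at (0.424, 0.001) with yaw 13.5°, with fit overlap at or above 0.93. Before gripping it, I'll test the pour pose in the air, both for reach and for whether the 35 mm offset lies along the tool axis.

```bash
cat >> h.py <<'E'
OFF=.035  # true tip = reading - OFF*ztool
BC=np.array([.5165,-.349]); BY=np.radians(-162)
RG=np.array([[0,1,0],[1,0,0],[0,0,-1.]])
def gom(P,Rm):
    "P true tip, Rm tool matrix"
    s=get_state(); r0=rot(s['tcp_rot']); r=R.from_matrix(Rm)
    print('t',np.round(1e3*r0.inv().apply(np.array(P)+OFF*Rm[:,2]-s['position']),1),'a',np.round((r0.inv()*r).as_rotvec(),3),'reading',np.round(np.array(P)+OFF*Rm[:,2],3),r.as_euler('xyz',degrees=True).round(1))
def pour(th,yaw,rl,zl,tip=(.062,0,.055)):
    Rb=(R.from_euler('z',yaw,degrees=True)*R.from_euler('y',-th,degrees=True)).as_matrix()
    lip=np.r_[BC+rl*np.array([np.cos(BY),np.sin(BY)]),zl]
    return lip+Rb@(np.array(tip)-[-.076,0,.019]),Rb@RG
E
python3 - <<'E'
from h import *
print(get_state()['clock'])
gom(*pour(75,18,.062,.085)); gom(*pour(40,18,.062,.11))
E
```

```text
14.6
t [-27.4 252.4 -49.3] a [-1.018  1.01  -1.317] reading [ 0.491 -0.357  0.219] [105.  -0. 108.]
t [ 42.9 252.8 -30.2] a [-0.549  0.544 -1.496] reading [ 0.557 -0.336  0.199] [140.   0. 108.]
```

```bash
python3 -m crank '[{"tx":0,"ty":0,"tz":-50,"ax":0,"ay":0,"az":-0.15,"jaw":-1},{"tx":0,"ty":50,"tz":-80,"ax":0,"ay":0,"az":-0.3,"jaw":-1},{"tx":-20,"ty":120,"tz":-80,"ax":-0.5,"ay":0.5,"az":-0.66,"jaw":-1},{"tx":-20,"ty":160,"tz":-80,"ax":-0.5,"ay":0.5,"az":-0.66,"jaw":-1},{"tx":-20,"ty":200,"tz":-80,"ax":-0.5,"ay":0.5,"az":-0.66,"jaw":-1},{"tx":-27,"ty":250,"tz":-60,"ax":-0.5,"ay":0.5,"az":-0.66,"jaw":-1},{"tx":-27,"ty":252,"tz":-50,"ax":-0.5,"ay":0.5,"az":-0.66,"jaw":-1},{"tx":-27,"ty":252,"tz":-50,"ax":-0.5,"ay":0.5,"az":-0.66,"jaw":-1},{"tx":-27,"ty":252,"tz":-50,"ax":-0.5,"ay":0.5,"az":-0.66,"jaw":-1}]' 60
python3 - <<'E'
from h import *
print(get_state()['joints'].round(1)); gom(*pour(75,18,.062,.085))
E
```

```text
clock: 15.5
position: [0.4892, -0.3621, 0.2163]
tcp_rot: [143.3, -15.9, 62.5]
contact_force: [-0.1, -0.4, 0.2]
gripper_width: 0.002
grip_force: 0.0
[-58.3  -5.6 -33.5  34.6  29.6  72. ]
t [ 5.2 -0.3 -1.2] a [-0.519  0.512 -0.668] reading [ 0.491 -0.357  0.219] [105.  -0. 108.]
```

```bash
python3 -m crank '[{"tx":5,"ty":0,"tz":-1,"ax":-0.52,"ay":0.51,"az":-0.67,"jaw":-1},{"tx":5,"ty":0,"tz":-1,"ax":-0.52,"ay":0.51,"az":-0.67,"jaw":-1},{"tx":5,"ty":0,"tz":-1,"ax":-0.52,"ay":0.51,"az":-0.67,"jaw":-1},{"tx":5,"ty":0,"tz":-1,"ax":-0.52,"ay":0.51,"az":-0.67,"jaw":-1},{"tx":5,"ty":0,"tz":-1,"ax":-0.52,"ay":0.51,"az":-0.67,"jaw":-1},{"tx":5,"ty":0,"tz":-1,"ax":-0.52,"ay":0.51,"az":-0.67,"jaw":-1},{"tx":5,"ty":0,"tz":-1,"ax":-0.52,"ay":0.51,"az":-0.67,"jaw":-1},{"tx":5,"ty":0,"tz":-1,"ax":-0.52,"ay":0.51,"az":-0.67,"jaw":-1}]' 60
python3 - <<'E'
from h import *
s=get_state();print(s['joints'].round(1)); gom(*pour(75,18,.062,.085))
t,i=get_image('top'),get_image('side'); cv2.imwrite('pics/t9.png',t[:,:,::-1]); cv2.imwrite('pics/s9.png',i[:,:,::-1])
zt=rot(s['tcp_rot']).as_matrix()[:,2]
ax=proj('side',[s['position']-k*zt for k in np.arange(0,.121,.01)]); axz=proj('side',[s['position']+[0,0,.035]-k*zt for k in np.arange(-.03,.06,.01)])
axt=proj('top',[s['position']-k*zt for k in np.arange(0,.1,.035)])
print(ax.round(0).tolist(),axt.round())
u0,v0=ax[0]; x0,y0=int(u0)-70,int(v0)-60; c=i[y0:y0+120,x0:x0+160].copy(); c=cv2.resize(c,(800,600),interpolation=cv2.INTER_CUBIC)
for k,q in enumerate(ax): cv2.circle(c,(int((q[0]-x0)*5),int((q[1]-y0)*5)),3,(255,0,0) if k%5 else (255,255,0),-1)
for q in axz: cv2.circle(c,(int((q[0]-x0)*5),int((q[1]-y0)*5)),2,(0,255,0),-1)
cv2.imwrite('pics/p9.png',c[:,:,::-1])
E
```

```text
clock: 16.3
position: [0.4942, -0.3593, 0.2215]
tcp_rot: [104.9, 0.6, 108.3]
contact_force: [0.2, -0.2, -0.2]
gripper_width: 0.003
grip_force: 0.0
[-74.4  17.3 -29.4  52.8  74.9 -10.5]
t [ 3.  -3.5 -2. ] a [ 0.002 -0.002  0.012] reading [ 0.491 -0.357  0.219] [105.  -0. 108.]
[[393.0, 128.0], [396.0, 128.0], [400.0, 127.0], [403.0, 127.0], [407.0, 126.0], [410.0, 126.0], [414.0, 125.0], [417.0, 125.0], [421.0, 124.0], [424.0, 124.0], [428.0, 123.0], [431.0, 123.0], [435.0, 122.0]] [[518. 256.]
 [525. 271.]
 [532. 287.]]
```

View pics/p9.png

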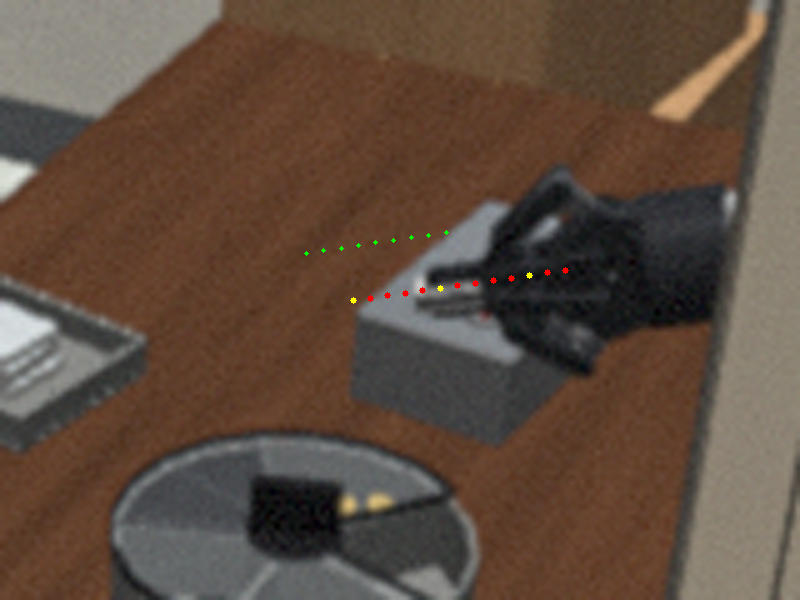

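The fingertip sits at crop (420,285), about 37 mm back along the tool axis. So the offset is along the tool axis, as assumed, and the pour pose is reachable. Next I'll go above the bin's back wall.

```bash
python3 - <<'E'
from h import *
b=np.radians(13.5); gom([.424+.062*np.cos(b),.0013+.062*np.sin(b),.15],rot([180,0,103.5]).as_matrix())
E
```

```text
t [360.6 -71.8 130.8] a [ 1.309 -0.048  0.074] reading [0.484 0.016 0.115] [180.    0.  103.5]
```

```bash
python3 -m crank '[{"tx":50,"ty":-40,"tz":0,"ax":0.15,"ay":0,"az":0,"jaw":0},{"tx":100,"ty":-60,"tz":30,"ax":0.3,"ay":0,"az":0,"jaw":0},{"tx":150,"ty":-72,"tz":60,"ax":1.3,"ay":-0.05,"az":0.07,"jaw":0},{"tx":250,"ty":-72,"tz":90,"ax":1.3,"ay":-0.05,"az":0.07,"jaw":0},{"tx":360,"ty":-72,"tz":120,"ax":1.3,"ay":-0.05,"az":0.07,"jaw":0},{"tx":360,"ty":-72,"tz":120,"ax":1.3,"ay":-0.05,"az":0.07,"jaw":0},{"tx":360,"ty":-72,"tz":120,"ax":1.3,"ay":-0.05,"az":0.07,"jaw":0},{"tx":360,"ty":-72,"tz":120,"ax":1.3,"ay":-0.05,"az":0.07,"jaw":0},{"tx":360,"ty":-72,"tz":120,"ax":1.3,"ay":-0.05,"az":0.07,"jaw":0},{"tx":360,"ty":-72,"tz":120,"ax":1.3,"ay":-0.05,"az":0.07,"jaw":0}]' 100
python3 - <<'E'
from h import *
cv2.imwrite('pics/s10.png',get_image('side')[:,:,::-1]); t=get_image('top'); cv2.imwrite('pics/t10.png',t[:,:,::-1])
for f in('side','top'):
    x,i=fitbin([(f,f'pics/{f[0]}10.png')],[.424,.0013,.23]); print(x[:2].round(4),np.degrees(x[2]).round(1),i)
b=np.radians(13.5); gom([.424+.062*np.cos(b),.0013+.062*np.sin(b),.055],rot([180,0,103.5]).as_matrix())
E
```

```text
clock: 17.4
position: [0.4804, 0.0186, 0.1201]
tcp_rot: [179.1, 0.4, 103.9]
contact_force: [0.2, -1.1, -0.1]
gripper_width: 0.501
grip_force: 0.0
[0.4253 0.001 ] 13.7 [np.float64(0.9324116743471582)]
[0.4462 0.0385] -0.2 [np.float64(0.264276048714479)]
t [-1.6  6.4 99.6] a [0.014 0.005 0.003] reading [0.484 0.016 0.02 ] [180.    0.  103.5]
```

```bash
python3 -m crank '[{"tx":-2,"ty":6,"tz":40,"ax":0.014,"ay":0.005,"az":0,"jaw":0},{"tx":-2,"ty":6,"tz":60,"ax":0.014,"ay":0.005,"az":0,"jaw":0},{"tx":-2,"ty":6,"tz":80,"ax":0.014,"ay":0.005,"az":0,"jaw":0},{"tx":-2,"ty":6,"tz":99,"ax":0.014,"ay":0.005,"az":0,"jaw":0},{"tx":-2,"ty":6,"tz":99,"ax":0.014,"ay":0.005,"az":0,"jaw":0},{"tx":-2,"ty":6,"tz":99,"ax":0.014,"ay":0.005,"az":0,"jaw":-0.5},{"tx":-2,"ty":6,"tz":99,"ax":0.014,"ay":0.005,"az":0,"jaw":-1},{"tx":-2,"ty":6,"tz":99,"ax":0.014,"ay":0.005,"az":0,"jaw":-1},{"tx":-2,"ty":6,"tz":99,"ax":0.014,"ay":0.005,"az":0,"jaw":-1},{"tx":-2,"ty":6,"tz":99,"ax":0.014,"ay":0.005,"az":0,"jaw":-1}]' 80
python3 -m crank '[{"tx":0,"ty":0,"tz":0,"ax":0,"ay":0,"az":0,"jaw":-1},{"tx":0,"ty":0,"tz":-20,"ax":0,"ay":0,"az":0,"jaw":-1},{"tx":0,"ty":0,"tz":-40,"ax":0,"ay":0,"az":0,"jaw":-1},{"tx":0,"ty":0,"tz":-40,"ax":0,"ay":0,"az":0,"jaw":-1}]' 80
python3 -c "
from h import *
s=get_state();print(s['joints'].round(1),s['torque'].round(2))"
```

```text
clock: 18.5
position: [0.4832, 0.0138, 0.0215]
tcp_rot: [-180.0, -0.0, 103.6]
contact_force: [-1.0, -1.3, 7.5]
gripper_width: 0.078
grip_force: 79.3
clock: 18.9
position: [0.4842, 0.0141, 0.0619]
tcp_rot: [179.9, -0.0, 103.6]
contact_force: [0.8, 0.2, -3.9]
gripper_width: 0.078
grip_force: 79.0
[ -6.    8.2 -28.6  53.1   0.1  70.4] [ 0.04 -0.27  0.02]
```

The bin is held: the weight reads 3.9 N and the grip 79 N. Next I'll carry it level over the box.

```bash
python3 - <<'E'
from h import *
T=(.062,0,.056); gom(*pour(0,18,.062,.15,T))
E
```

```text
t [-354.6   22.1  -90.2] a [ 0.002 -0.    -0.077] reading [ 0.589 -0.326  0.152] [180.   0. 108.]
```

```bash
python3 -m crank '[{"tx":0,"ty":0,"tz":-15,"ax":0,"ay":0,"az":0,"jaw":-1},{"tx":0,"ty":0,"tz":-40,"ax":0,"ay":0,"az":0,"jaw":-1},{"tx":-10,"ty":0,"tz":-65,"ax":0,"ay":0,"az":0,"jaw":-1},{"tx":-30,"ty":3,"tz":-85,"ax":0,"ay":0,"az":0,"jaw":-1},{"tx":-60,"ty":6,"tz":-90,"ax":0,"ay":0,"az":0,"jaw":-1},{"tx":-95,"ty":8,"tz":-90,"ax":0,"ay":0,"az":-0.02,"jaw":-1},{"tx":-130,"ty":10,"tz":-90,"ax":0,"ay":0,"az":-0.03,"jaw":-1},{"tx":-165,"ty":12,"tz":-90,"ax":0,"ay":0,"az":-0.04,"jaw":-1},{"tx":-200,"ty":14,"tz":-90,"ax":0,"ay":0,"az":-0.05,"jaw":-1},{"tx":-235,"ty":16,"tz":-90,"ax":0,"ay":0,"az":-0.06,"jaw":-1}]' 80
python3 -m crank '[{"tx":-35,"ty":2,"tz":0,"ax":0,"ay":0,"az":-0.01,"jaw":-1},{"tx":-70,"ty":3,"tz":0,"ax":0,"ay":0,"az":-0.02,"jaw":-1},{"tx":-95,"ty":4,"tz":0,"ax":0,"ay":0,"az":-0.02,"jaw":-1},{"tx":-112,"ty":4,"tz":0,"ax":0,"ay":0,"az":-0.02,"jaw":-1},{"tx":-119,"ty":4,"tz":0,"ax":0,"ay":0,"az":-0.02,"jaw":-1},{"tx":-119,"ty":4,"tz":0,"ax":0,"ay":0,"az":-0.02,"jaw":-1}]' 80
python3 - <<'E'
from h import *
print(get_state()['joints'].round(1))
T=(.062,0,.056)
for q in ((0,18,.062,.15),(20,18,.062,.13),(35,18,.06,.115),(45,18,.06,.1),(60,18,.06,.09),(75,18,.06,.09)): gom(*pour(*q,T))
E
```

```text
clock: 19.9
position: [0.5521, -0.2114, 0.1471]
tcp_rot: [-179.7, -0.2, 107.0]
contact_force: [0.5, 0.6, -4.7]
gripper_width: 0.078
grip_force: 79.1
clock: 20.5
position: [0.591, -0.3231, 0.1477]
tcp_rot: [-179.8, -0.2, 108.1]
contact_force: [-0.1, -0.7, -3.4]
gripper_width: 0.078
grip_force: 79.0
[-34.1  22.5   1.7  69.6  -0.   37.7]
t [-1.6 -2.8 -4.3] a [-0.004 -0.004  0.002] reading [ 0.589 -0.326  0.152] [180.   0. 108.]
t [ -1.5 -12.  -31.4] a [-0.353 -0.004  0.002] reading [ 0.58  -0.328  0.179] [160.   0. 108.]
t [ -1.4 -27.1 -48. ] a [-0.615 -0.005  0.001] reading [ 0.566 -0.333  0.196] [145.   0. 108.]
t [ -1.3 -42.9 -51.2] a [-0.789 -0.005  0.001] reading [ 0.551 -0.338  0.199] [135.   0. 108.]
t [ -1.2 -71.8 -62.6] a [-1.051 -0.005 -0.   ] reading [ 0.523 -0.347  0.211] [120.   0. 108.]
t [  -1.1 -105.3  -75.7] a [-1.313e+00 -5.000e-03 -1.000e-03] reading [ 0.492 -0.357  0.224] [105.  -0. 108.]
```

```bash
python3 -m crank '[{"tx":-1.5,"ty":-7,"tz":-18,"ax":-0.15,"ay":0,"az":0,"jaw":-1},{"tx":-1.5,"ty":-12,"tz":-31,"ax":-0.28,"ay":0,"az":0,"jaw":-1},{"tx":-1.5,"ty":-18,"tz":-38,"ax":-0.4,"ay":0,"az":0,"jaw":-1},{"tx":-1.5,"ty":-27,"tz":-48,"ax":-0.52,"ay":0,"az":0,"jaw":-1},{"tx":-1.5,"ty":-33,"tz":-50,"ax":-0.63,"ay":0,"az":0,"jaw":-1},{"tx":-1.5,"ty":-43,"tz":-52,"ax":-0.72,"ay":0,"az":0,"jaw":-1},{"tx":-1.5,"ty":-43,"tz":-52,"ax":-0.79,"ay":0,"az":0,"jaw":-1},{"tx":-1.5,"ty":-43,"tz":-52,"ax":-0.79,"ay":0,"az":0,"jaw":-1},{"tx":-1.5,"ty":-43,"tz":-52,"ax":-0.79,"ay":0,"az":0,"jaw":-1},{"tx":-1.5,"ty":-43,"tz":-52,"ax":-0.79,"ay":0,"az":0,"jaw":-1}]' 80
python3 - <<'E'
from h import *
print(get_state()['joints'].round(1))
T=(.062,0,.056)
for q in ((45,18,.06,.1),(60,18,.06,.09),(75,18,.06,.09),(82,18,.058,.09)): gom(*pour(*q,T))
E
```

```text
clock: 21.5
position: [0.552, -0.3376, 0.2018]
tcp_rot: [134.9, -0.1, 108.3]
contact_force: [0.5, 1.0, -2.9]
gripper_width: 0.082
grip_force: 80.1
[-58.    7.7 -23.4  45.5  43.4  19.1]
t [ 0.1 -2.7  1.2] a [ 0.001 -0.004  0.002] reading [ 0.551 -0.338  0.199] [135.   0. 108.]
t [  0.3 -15.  -27.4] a [-0.261 -0.004  0.002] reading [ 0.523 -0.347  0.211] [120.   0. 108.]
t [  0.4 -29.2 -60.5] a [-0.523 -0.004  0.001] reading [ 0.492 -0.357  0.224] [105.  -0. 108.]
t [  0.5 -37.3 -73. ] a [-0.645 -0.004  0.001] reading [ 0.478 -0.362  0.227] [ 98.   0. 108.]
```

```bash
python3 -m crank '[{"tx":0,"ty":-8,"tz":-14,"ax":-0.13,"ay":0,"az":0,"jaw":-1},{"tx":0,"ty":-15,"tz":-27,"ax":-0.26,"ay":0,"az":0,"jaw":-1},{"tx":0,"ty":-15,"tz":-27,"ax":-0.26,"ay":0,"az":0,"jaw":-1},{"tx":0,"ty":-22,"tz":-44,"ax":-0.39,"ay":0,"az":0,"jaw":-1},{"tx":0,"ty":-29,"tz":-60,"ax":-0.52,"ay":0,"az":0,"jaw":-1},{"tx":0,"ty":-29,"tz":-60,"ax":-0.52,"ay":0,"az":0,"jaw":-1},{"tx":0,"ty":-37,"tz":-73,"ax":-0.64,"ay":0,"az":0,"jaw":-1},{"tx":0,"ty":-37,"tz":-73,"ax":-0.64,"ay":0,"az":0,"jaw":-1},{"tx":0,"ty":-37,"tz":-73,"ax":-0.64,"ay":0,"az":0,"jaw":-1},{"tx":0,"ty":-37,"tz":-73,"ax":-0.64,"ay":0,"az":0,"jaw":-1}]' 80
python3 - <<'E'
from h import *
s=get_state();print(s['joints'].round(1),s['contact_force'])
t,i=get_image('top'),get_image('side')
cv2.imwrite('pics/t11.png',t[:,:,::-1])
cv2.imwrite('pics/p11.png',cv2.resize(np.hstack([t[190:310,400:560],i[90:210,320:480]]),(800,300),interpolation=cv2.INTER_CUBIC)[:,:,::-1])
E
```

```text
clock: 22.5
position: [0.4783, -0.3626, 0.2266]
tcp_rot: [98.4, -0.0, 108.3]
contact_force: [-0.3, 0.7, -1.8]
gripper_width: 0.078
grip_force: 80.5
[-77.2  24.2 -26.5  72.4  80.  -33.5] [-0.30269998  0.65875943 -1.81124104]
```

View pics/p11.png

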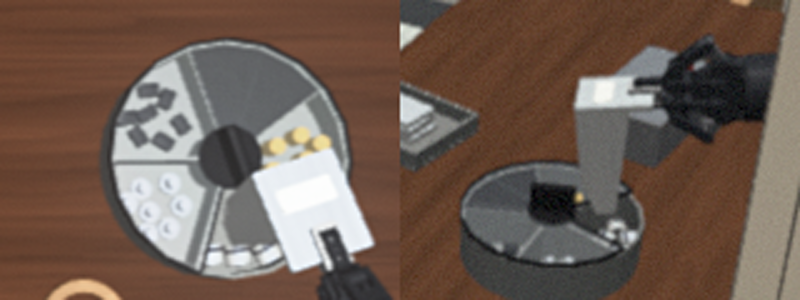

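The knobs lie in the empty compartment by its outer wall, at (215–270,255) in the top crop, and the bin's weight is down to about 2 N. I'll give it a lift and jog, confirm the weight, then rotate back.

```bash
python3 -m crank '[{"tx":0,"ty":12,"tz":0,"ax":0,"ay":0,"az":0,"jaw":-1},{"tx":0,"ty":2,"tz":0,"ax":0,"ay":0,"az":0,"jaw":-1},{"tx":0,"ty":14,"tz":0,"ax":0,"ay":0,"az":0,"jaw":-1},{"tx":0,"ty":30,"tz":0,"ax":0,"ay":0,"az":0,"jaw":-1},{"tx":0,"ty":30,"tz":0,"ax":0,"ay":0,"az":0,"jaw":-1},{"tx":0,"ty":30,"tz":0,"ax":0,"ay":0,"az":0,"jaw":-1}]' 80
python3 -m crank '[{"tx":0,"ty":0,"tz":0,"ax":0,"ay":0,"az":0,"jaw":-1}]' 80 | grep contact
python3 -m crank '[{"tx":0,"ty":0,"tz":0,"ax":0,"ay":0,"az":0,"jaw":-1}]' 80 | grep contact
python3 - <<'E'
from h import *
s=get_state();print(s['contact_force'])
T=(.062,0,.056)
for q in ((60,18,.06,.14),(20,18,.06,.16),(0,18,.06,.16)): gom(*pour(*q,T))
E
```

```text
clock: 23.2
position: [0.4814, -0.3612, 0.2567]
tcp_rot: [98.3, -0.0, 108.2]
contact_force: [-0.7, -0.3, -3.0]
gripper_width: 0.08
grip_force: 80.5
contact_force: [0.3, -0.4, -3.1]
contact_force: [-0.4, -0.3, -2.9]
[-0.38895461 -0.32544953 -2.89287782]
t [ 0.4 11.4 43.3] a [ 0.38  -0.004 -0.002] reading [ 0.523 -0.347  0.261] [120.   0. 108.]
t [  0.  -30.7 111.8] a [ 1.078e+00 -4.000e-03 -1.000e-03] reading [ 0.582 -0.328  0.209] [160.   0. 108.]
t [ -0.2 -76.  127.5] a [ 1.427 -0.005 -0.   ] reading [ 0.591 -0.325  0.162] [180.   0. 108.]
```

```bash
python3 -m crank '[{"tx":0,"ty":11,"tz":43,"ax":0.13,"ay":0,"az":0,"jaw":-1},{"tx":0,"ty":11,"tz":43,"ax":0.26,"ay":0,"az":0,"jaw":-1},{"tx":0,"ty":11,"tz":43,"ax":0.38,"ay":0,"az":0,"jaw":-1},{"tx":0,"ty":-5,"tz":70,"ax":0.55,"ay":0,"az":0,"jaw":-1},{"tx":0,"ty":-15,"tz":90,"ax":0.7,"ay":0,"az":0,"jaw":-1},{"tx":0,"ty":-25,"tz":105,"ax":0.85,"ay":0,"az":0,"jaw":-1},{"tx":0,"ty":-31,"tz":112,"ax":1.0,"ay":0,"az":0,"jaw":-1},{"tx":0,"ty":-50,"tz":118,"ax":1.15,"ay":0,"az":0,"jaw":-1},{"tx":0,"ty":-65,"tz":124,"ax":1.3,"ay":0,"az":0,"jaw":-1},{"tx":0,"ty":-76,"tz":127,"ax":1.427,"ay":0,"az":0,"jaw":-1}]' 80
python3 - <<'E'
from h import *
b=np.radians(13.5); o=np.array([.424+.062*np.cos(b),.0013+.062*np.sin(b)])
print(get_state()['joints'].round(1))
gom([*o,.17],rot([180,0,103.5]).as_matrix())
E
```

```text
clock: 24.4
position: [0.5902, -0.324, 0.162]
tcp_rot: [174.9, -0.2, 108.2]
contact_force: [0.8, -0.7, -3.1]
gripper_width: 0.081
grip_force: 80.2
[-36.3  19.4  -1.   66.8   4.3  35.6]
t [355.8   2.9  28.7] a [ 0.088 -0.008  0.082] reading [0.484 0.016 0.135] [180.    0.  103.5]
```

```bash
python3 -m crank '[{"tx":30,"ty":0,"tz":0,"ax":0.08,"ay":0,"az":0,"jaw":-1},{"tx":75,"ty":0,"tz":0,"ax":0.08,"ay":0,"az":0,"jaw":-1},{"tx":120,"ty":0,"tz":0,"ax":0.08,"ay":0,"az":0.02,"jaw":-1},{"tx":165,"ty":0,"tz":0,"ax":0.08,"ay":0,"az":0.04,"jaw":-1},{"tx":210,"ty":0,"tz":5,"ax":0.088,"ay":0,"az":0.06,"jaw":-1},{"tx":255,"ty":2,"tz":15,"ax":0.088,"ay":0,"az":0.08,"jaw":-1},{"tx":300,"ty":3,"tz":25,"ax":0.088,"ay":-0.008,"az":0.08,"jaw":-1},{"tx":335,"ty":3,"tz":28,"ax":0.088,"ay":-0.008,"az":0.082,"jaw":-1},{"tx":355,"ty":3,"tz":28,"ax":0.088,"ay":-0.008,"az":0.082,"jaw":-1},{"tx":355,"ty":3,"tz":28,"ax":0.088,"ay":-0.008,"az":0.082,"jaw":-1}]' 80
python3 - <<'E'
from h import *
b=np.radians(13.5); o=np.array([.424+.062*np.cos(b),.0013+.062*np.sin(b)])
s=get_state();print(s['contact_force'])
gom([*o,.058],rot([180,0,103.5]).as_matrix())
t,i=get_image('top'),get_image('side'); cv2.imwrite('pics/t12.png',t[:,:,::-1]); cv2.imwrite('pics/s12.png',i[:,:,::-1])
u=proj('side',[[.42,0,.1]])[0].astype(int)
c=np.hstack([cv2.resize(t[205:305,440:540],(400,400),interpolation=cv2.INTER_CUBIC),cv2.resize(i[u[1]-50:u[1]+50,u[0]-50:u[0]+50],(400,400),interpolation=cv2.INTER_CUBIC)])
cv2.imwrite('pics/p12.png',c[:,:,::-1])
E
```

```text
clock: 25.4
position: [0.4824, 0.017, 0.1345]
tcp_rot: [179.8, -0.1, 103.7]
contact_force: [0.3, -0.7, -2.6]
gripper_width: 0.072
grip_force: 80.2
[ 0.28272446 -0.73714293 -2.55838762]
t [ -1.9   1.2 111.5] a [ 0.003 -0.002  0.003] reading [0.484 0.016 0.023] [180.    0.  103.5]
```

View pics/p12.png

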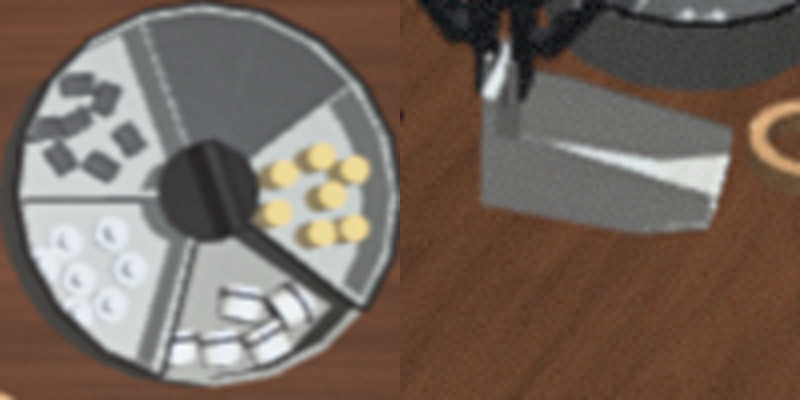

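All five knobs are in the compartment (around (185–300,300–350) in the top crop) and the bin looks empty. I'll set it down at its old place.

```bash
python3 -m crank '[{"tx":-2,"ty":1,"tz":40,"ax":0,"ay":0,"az":0,"jaw":-1},{"tx":-2,"ty":1,"tz":75,"ax":0,"ay":0,"az":0,"jaw":-1},{"tx":-2,"ty":1,"tz":95,"ax":0,"ay":0,"az":0,"jaw":-1},{"tx":-2,"ty":1,"tz":105,"ax":0,"ay":0,"az":0,"jaw":-1},{"tx":-2,"ty":1,"tz":109,"ax":0,"ay":0,"az":0,"jaw":-1},{"tx":-2,"ty":1,"tz":112,"ax":0,"ay":0,"az":0,"jaw":-1},{"tx":-2,"ty":1,"tz":112,"ax":0,"ay":0,"az":0,"jaw":-1}]' 80
python3 -m crank '[{"tx":0,"ty":0,"tz":0,"ax":0,"ay":0,"az":0,"jaw":-0.8},{"tx":0,"ty":0,"tz":0,"ax":0,"ay":0,"az":0,"jaw":-0.5},{"tx":0,"ty":0,"tz":0,"ax":0,"ay":0,"az":0,"jaw":-0.4},{"tx":0,"ty":0,"tz":-10,"ax":0,"ay":0,"az":0,"jaw":-0.4},{"tx":0,"ty":0,"tz":-30,"ax":0,"ay":0,"az":0,"jaw":-0.4},{"tx":0,"ty":0,"tz":-80,"ax":0,"ay":0,"az":0,"jaw":-0.2},{"tx":0,"ty":0,"tz":-120,"ax":0,"ay":0,"az":0,"jaw":0},{"tx":0,"ty":0,"tz":-120,"ax":0,"ay":0,"az":0,"jaw":0}]' 80
python3 - <<'E'
from h import *
cv2.imwrite('pics/s13.png',get_image('side')[:,:,::-1])
x,i=fitbin([('side','pics/s13.png')],[.424,.0013,.23]); print(x[:2].round(4),np.degrees(x[2]).round(1),i)
print(get_state()['joints'].round(1))
# lid: yaw now -162.5 ; grip yaw 17.5(j6~123) 
gom([*BC,.13],rot([180,0,17.5]).as_matrix())
E
```

```text
clock: 26.2
position: [0.4882, 0.0119, 0.0246]
tcp_rot: [179.6, 0.1, 103.4]
contact_force: [0.8, 0.3, -2.4]
gripper_width: 0.08
grip_force: 80.2
clock: 27.0
position: [0.492, 0.0118, 0.1513]
tcp_rot: [178.9, 0.3, 103.5]
contact_force: [0.5, 0.3, 1.1]
gripper_width: 0.501
grip_force: 0.0
[ 0.429  -0.0019] 13.8 [np.float64(0.9267042542286007)]
[ -6.2   3.3 -22.4  63.4   0.   70.4]
t [-357.   -58.9   54.1] a [ 0.015 -0.007  1.5  ] reading [ 0.516 -0.349  0.095] [180.    0.   17.5]
```

```bash
python3 -m crank '[{"tx":-40,"ty":-5,"tz":-15,"ax":0.015,"ay":0,"az":0.15,"jaw":0},{"tx":-357,"ty":-59,"tz":20,"ax":0.015,"ay":-0.007,"az":1.5,"jaw":0},{"tx":-357,"ty":-59,"tz":20,"ax":0.015,"ay":-0.007,"az":1.5,"jaw":0},{"tx":-357,"ty":-59,"tz":20,"ax":0.015,"ay":-0.007,"az":1.5,"jaw":0},{"tx":-357,"ty":-59,"tz":20,"ax":0.015,"ay":-0.007,"az":1.5,"jaw":0},{"tx":-357,"ty":-59,"tz":20,"ax":0.015,"ay":-0.007,"az":1.5,"jaw":0},{"tx":-357,"ty":-59,"tz":20,"ax":0.015,"ay":-0.007,"az":1.5,"jaw":0},{"tx":-357,"ty":-59,"tz":40,"ax":0.015,"ay":-0.007,"az":1.5,"jaw":0},{"tx":-357,"ty":-59,"tz":50,"ax":0.015,"ay":-0.007,"az":1.5,"jaw":0},{"tx":-357,"ty":-59,"tz":50,"ax":0.015,"ay":-0.007,"az":1.5,"jaw":0}]' 30
python3 - <<'E'
from h import *
gom([*BC,.075],rot([180,0,17.5]).as_matrix());print(get_state()['joints'].round(1))
E
```

```text
clock: 28.05
position: [0.5097, -0.348, 0.0902]
tcp_rot: [-179.4, 0.7, 17.1]
contact_force: [0.0, -0.3, -0.2]
gripper_width: 0.499
grip_force: 0.0
t [ 6.8  3.5 50.1] a [-0.01   0.012 -0.007] reading [ 0.516 -0.349  0.04 ] [180.    0.   17.5]
[-40.2  19.8  -9.4  61.6  -0.3 122.8]
```

```bash
python3 -m crank '[{"tx":7,"ty":3.5,"tz":0,"ax":-0.01,"ay":0.012,"az":-0.007,"jaw":0},{"tx":7,"ty":3.5,"tz":20,"ax":-0.01,"ay":0.012,"az":-0.007,"jaw":0},{"tx":7,"ty":3.5,"tz":40,"ax":-0.01,"ay":0.012,"az":-0.007,"jaw":0},{"tx":7,"ty":3.5,"tz":50,"ax":-0.01,"ay":0.012,"az":-0.007,"jaw":0},{"tx":7,"ty":3.5,"tz":50,"ax":-0.01,"ay":0.012,"az":-0.007,"jaw":-0.4},{"tx":7,"ty":3.5,"tz":50,"ax":-0.01,"ay":0.012,"az":-0.007,"jaw":-1},{"tx":7,"ty":3.5,"tz":50,"ax":-0.01,"ay":0.012,"az":-0.007,"jaw":-1},{"tx":7,"ty":3.5,"tz":50,"ax":-0.01,"ay":0.012,"az":-0.007,"jaw":-1},{"tx":7,"ty":3.5,"tz":50,"ax":-0.01,"ay":0.012,"az":-0.007,"jaw":-1}]' 30
python3 -m crank '[{"tx":0,"ty":0,"tz":0,"ax":0,"ay":0,"az":-0.1,"jaw":-1},{"tx":0,"ty":0,"tz":0,"ax":0,"ay":0,"az":-1.25,"jaw":-1},{"tx":0,"ty":0,"tz":0,"ax":0,"ay":0,"az":-1.25,"jaw":-1},{"tx":0,"ty":0,"tz":0,"ax":0,"ay":0,"az":-1.25,"jaw":-1},{"tx":0,"ty":0,"tz":0,"ax":0,"ay":0,"az":-1.25,"jaw":-1},{"tx":0,"ty":0,"tz":0,"ax":0,"ay":0,"az":-1.25,"jaw":-1},{"tx":0,"ty":0,"tz":0,"ax":0,"ay":0,"az":-1.25,"jaw":-1},{"tx":0,"ty":0,"tz":0,"ax":0,"ay":0,"az":-1.25,"jaw":-1},{"tx":0,"ty":0,"tz":0,"ax":0,"ay":0,"az":-1.25,"jaw":-1},{"tx":0,"ty":0,"tz":0,"ax":0,"ay":0,"az":-1.25,"jaw":-1}]' 30
python3 - <<'E'
from h import *
s=get_state(); go(s['position'],[180,0,162])
E
```

```text
clock: 28.95
position: [0.5196, -0.3488, 0.0443]
tcp_rot: [179.7, -0.2, 18.0]
contact_force: [-2.0, 5.9, 1.4]
gripper_width: 0.132
grip_force: 32.7
clock: 29.95
position: [0.5172, -0.3469, 0.0443]
tcp_rot: [179.9, -0.0, 89.7]
contact_force: [-6.2, 9.1, 8.0]
gripper_width: 0.131
grip_force: 33.5
t [0. 0. 0.] a [ 1.000e-03  0.000e+00 -1.262e+00]
```

```bash
python3 -m crank '[{"tx":0,"ty":0,"tz":0,"ax":0,"ay":0,"az":-1.26,"jaw":-1},{"tx":0,"ty":0,"tz":0,"ax":0,"ay":0,"az":-1.26,"jaw":-1},{"tx":0,"ty":0,"tz":0,"ax":0,"ay":0,"az":-1.26,"jaw":-1},{"tx":0,"ty":0,"tz":0,"ax":0,"ay":0,"az":-1.26,"jaw":-1},{"tx":0,"ty":0,"tz":0,"ax":0,"ay":0,"az":-1.26,"jaw":-1},{"tx":0,"ty":0,"tz":0,"ax":0,"ay":0,"az":-1.26,"jaw":-1},{"tx":0,"ty":0,"tz":0,"ax":0,"ay":0,"az":-1.26,"jaw":-1},{"tx":0,"ty":0,"tz":0,"ax":0,"ay":0,"az":-1.26,"jaw":-1},{"tx":0,"ty":0,"tz":0,"ax":0,"ay":0,"az":-1.26,"jaw":-1},{"tx":0,"ty":0,"tz":0,"ax":0,"ay":0,"az":-1.26,"jaw":-1}]' 30
python3 -m crank '[{"tx":0,"ty":0,"tz":0,"ax":0,"ay":0,"az":0,"jaw":-0.3},{"tx":0,"ty":0,"tz":0,"ax":0,"ay":0,"az":0,"jaw":0},{"tx":0,"ty":0,"tz":-30,"ax":0,"ay":0,"az":0,"jaw":0},{"tx":0,"ty":0,"tz":-80,"ax":0,"ay":0,"az":0,"jaw":0},{"tx":0,"ty":0,"tz":-130,"ax":0,"ay":0,"az":0,"jaw":0},{"tx":30,"ty":50,"tz":-150,"ax":0,"ay":0,"az":0,"jaw":0},{"tx":30,"ty":100,"tz":-150,"ax":0,"ay":0,"az":0,"jaw":0},{"tx":30,"ty":350,"tz":-150,"ax":0,"ay":0,"az":0,"jaw":0},{"tx":30,"ty":350,"tz":-150,"ax":0,"ay":0,"az":0,"jaw":0},{"tx":30,"ty":350,"tz":-150,"ax":0,"ay":0,"az":0,"jaw":0}]' 30
python3 - <<'E'
from h import *
s=get_state(); print(s['joints'].round(1))
a=get_image('top')[:,:,::-1]; cv2.imwrite('pics/t14.png',a)
g=cv2.cvtColor(a,cv2.COLOR_BGR2GRAY); t=np.arange(-180,180,1); q=t
gs=[g]+[cv2.cvtColor(cv2.imread(f'pics/{f}.png'),cv2.COLOR_BGR2GRAY) for f in('top0','t12')]
for r in (.08,):
    P=np.c_[BC[0]+r*np.cos(np.radians(t)),BC[1]+r*np.sin(np.radians(t)),0*t+.06]
    uv=proj('top',P).astype(np.float32); v=[cv2.remap(i,uv[:,:1],uv[:,1:],cv2.INTER_LINEAR).ravel().astype(int) for i in gs]
    for lo,hi in((-60,-40),(8,26),(-135,-120),(155,172)):
        m=(t>=lo)&(t<=hi); print(lo,*[x[m].tolist() for x in v],sep='\n')
E
```

```text
clock: 30.95
position: [0.5147, -0.3487, 0.0443]
tcp_rot: [-179.8, -0.2, 161.8]
contact_force: [-11.7, 4.1, 9.2]
gripper_width: 0.131
grip_force: 33.8
clock: 31.95
position: [0.5677, -0.1106, 0.194]
tcp_rot: [-179.8, 0.6, 161.7]
contact_force: [0.8, 0.0, 0.3]
gripper_width: 0.499
grip_force: 0.0
[-17.3  10.8  -8.2  70.4  -0.2   1. ]
-60
[203, 203, 204, 205, 205, 197, 169, 126, 85, 56, 49, 52, 56, 55, 55, 55, 55, 54, 55, 56, 56]
[203, 203, 205, 206, 204, 194, 161, 112, 75, 53, 48, 50, 52, 53, 52, 52, 53, 53, 53, 53, 53]
[204, 203, 204, 204, 203, 197, 175, 143, 116, 99, 95, 97, 98, 99, 98, 98, 98, 98, 98, 98, 98]
8
[63, 63, 63, 63, 64, 65, 67, 74, 86, 102, 121, 134, 143, 137, 130, 124, 121, 121, 121]
[54, 54, 53, 52, 53, 55, 62, 71, 84, 98, 113, 127, 138, 131, 122, 116, 113, 113, 113]
[99, 100, 101, 100, 101, 101, 100, 100, 102, 107, 116, 128, 138, 131, 123, 117, 114, 112, 112]
-135
[152, 122, 114, 111, 110, 115, 130, 156, 182, 198, 207, 207, 207, 207, 207, 207]
[145, 121, 114, 111, 111, 114, 128, 155, 180, 196, 205, 205, 205, 205, 206, 205]
[115, 77, 67, 63, 58, 54, 66, 100, 145, 182, 205, 207, 207, 205, 204, 206]
155
[123, 120, 118, 120, 132, 156, 180, 201, 209, 211, 210, 210, 210, 211, 213, 215, 216, 216]
[120, 117, 115, 118, 129, 153, 177, 200, 209, 212, 211, 211, 211, 211, 210, 211, 211, 210]
[120, 117, 115, 119, 131, 157, 178, 191, 164, 130, 122, 131, 159, 176, 185, 187, 189, 189]
```

The lid's profile matches the original shut state, cut-out centre about -17.5° against the deck's -18°, so the box is shut. Now I'll measure the plates and rack numerically.

```bash
cat >> h.py <<'E'
def plate_pts(c,yaw,zl=(-.055,.055)):
    Rp=(R.from_euler('z',yaw)*R.from_euler('y',-40,degrees=True)).as_matrix()
    return c+np.array([[x,y,z] for x in(-.004,.004) for y in(-.029,.029) for z in zl])@Rp.T
def sil(n,P):
    k=np.zeros((480,640),np.uint8); cv2.fillConvexPoly(k,cv2.convexHull((proj(n,P)*16).astype(np.int32)),1,shift=4); return k
E
python3 - <<'E'
from h import *
a=cv2.imread('pics/t14.png'); h=cv2.cvtColor(a,cv2.COLOR_BGR2HSV)
m=((h[:,:,1]<50)&(h[:,:,2]>183)).astype(np.uint8)
for uv in((155,258),(240,260)):
    k=np.zeros_like(m); cv2.circle(k,uv,26,1,-1); mm=m*k
    n,L,st,_=cv2.connectedComponentsWithStats(mm); j=1+np.argmax(st[1:,4]); mm=(L==j).astype(np.uint8)
    cs,_=cv2.findContours(mm,cv2.RETR_EXTERNAL,cv2.CHAIN_APPROX_NONE); cv2.drawContours(mm,cs,-1,1,-1)
    print(uv,mm.sum(),st[j],cv2.approxPolyDP(max(cs,key=len),3,True)[:,0].tolist())
    for z in (.05,.06,.07,.08,None):
        f=lambda p:-(lambda s:(s&mm).sum()/(s|mm).sum())(sil('top',plate_pts(np.array([p[0],p[1],z or p[3]]),p[2])))
        c=unproj('top',uv,.06); x0=[c[0],c[1],0]+([] if z else [.06])
        o=minimize(f,x0,method='Nelder-Mead',options=dict(initial_simplex=np.array([x0]+[np.add(x0,e[:len(x0)]) for e in((.01,0,0,0),(0,.01,0,0),(0,0,.1,0),(0,0,0,.02))[:len(x0)]])))
        print(z,o.x.round(4),round(-o.fun,3))
b=cv2.cvtColor(cv2.imread('pics/s8.png'),cv2.COLOR_BGR2GRAY)
print(b[280:318:2,262:312:2])
E
```

```text
(155, 258) 643 [137 245  35  30 511] [[171, 247], [149, 247], [140, 265], [143, 269], [137, 273], [161, 273], [157, 269], [162, 268]]
0.05 [0.5028 0.4485 0.0972] 0.808
0.06 [0.5032 0.4445 0.0568] 0.797
0.07 [0.5008 0.4448 0.0698] 0.78
0.08 [0.5006 0.4411 0.1137] 0.778
None [0.5035 0.4461 0.056  0.0576] 0.799
(240, 260) 665 [223 246  30  31 528] [[232, 246], [235, 247], [230, 248], [225, 265], [229, 270], [223, 271], [223, 275], [247, 276], [243, 270], [248, 269], [252, 249]]
0.05 [ 0.4999  0.2491 -0.0126] 0.842
0.06 [0.4982 0.2489 0.0378] 0.828
0.07 [0.4977 0.2458 0.0022] 0.81
0.08 [0.4966 0.2456 0.0559] 0.804
None [0.4985 0.2521 0.0163 0.0421] 0.837
[[ 90  91  88  75  50  53  69  70  77  64  72  74  77  70  75  75  75  76
   79  77  73  75  73  74  68]
 [ 86  70  49  61  68  68  73  69  71  73  71  70  71  72  70  77  78  73
   72  74  76  75  69  66  71]
 [ 51  54  67  73  75  73  73  71  69  69  67  68  73  78  78  78  72 113
  119  68  72  70  67  71  72]
 [ 71  79  77  74  69  76  73  70  68  71  72  76  70  74  77  84  94 193
  204  91  75  67  66  71  76]
 [ 75  76  72  65  67
[... 854 characters left out ...]
30 109 111  90  67  63  65  71  69  72
   75  70  81  77  72  74  76]
 [118 134 135 164 142 157 138 106 110 124 139 136 123  94  71  66  66  67
   71  72  69  73  72  80  77]
 [133 140 169 172 148 117 105 112 129 137 141 140 136 135 117  95  70  71
   74  70  70  80  80  79  74]
 [131 123 147 114 107 110 114 132 134 140 135 136 139 134 144 142 131 107
   76  71  67  64  76  78  75]
 [144 117 108 104 112 117 134 134 132 136 139 140 139 132 137 139 141 139
  130 102  78  66  78  76  77]
 [112 103 102 111 114 129 136 129 137 137 136 134 133 132 137 137 139 135
  137 137 135 118  99  82  71]
 [124 106 110 110 134 133 135 134 132 135 138 132 135 136 136 133 137 135
  139 139 137 140 140 137  78]]
```

```bash
python3 - <<'E'
from h import *
def tri(ut,us):
    rays=[]
    for n,u in(('top',ut),('side',us)):
        c=CAM[n]; d=rot(c['attitude']).apply(np.linalg.inv(c['intrinsics'])@[u[0],u[1],1]); d/=np.linalg.norm(d); rays.append((c['position'],d))
    A=sum(np.eye(3)-np.outer(d,d) for p,d in rays); b=sum((np.eye(3)-np.outer(d,d))@p for p,d in rays); X=np.linalg.solve(A,b)
    return X.round(4),[np.linalg.norm(np.cross(X-p,d)).round(4) for p,d in rays]
print('B',tri((235.7,273.8),(291.8,293.7)))
b=cv2.imread('pics/s8.png'); g=cv2.cvtColor(b,cv2.COLOR_BGR2GRAY)
m=(g>182).astype(np.uint8); n,L,st,ce=cv2.connectedComponentsWithStats(m)
for j in range(1,n):
    if 190<ce[j][0]<320 and 270<ce[j][1]<390 and st[j,4]>15: 
        ys,xs=np.where(L==j); r=cv2.minAreaRect(np.c_[xs,ys].astype(np.float32)); print(st[j],ce[j].round(1),[np.round(v,1) for v in r])
t=cv2.cvtColor(cv2.imread('pics/t14.png'),cv2.COLOR_BGR2GRAY)
print(t[266:280,220:252:2]); print(t[262:278,134:166:2])
# rack: dark blob in top image
h=cv2.cvtColor(cv2.imread('pics/top0.png'),cv2.COLOR_BGR2HSV); m=((h[:,:,2]<70)&(h[:,:,1]<90)).astype(np.uint8)
n,L,st,ce=cv2.connectedComponentsWithStats(m)
for j in range(1,n):
    if 330<ce[j][0]<385 and 170<ce[j][1]<210 and st[j,4]>200:
        ys,xs=np.where(L==j); print('rack',st[j],cv2.minAreaRect(np.c_[xs,ys].astype(np.float32)))
g0=cv2.cvtColor(cv2.imread('pics/top0.png'),cv2.COLOR_BGR2GRAY); print(g0[170:210:1,320:398:3])
E
```

```text
B (array([0.4643, 0.2458, 0.1102]), [np.float64(0.0002), np.float64(0.0002)])
[284 285  15  17  61] [291.2 293.1] [array([291.1, 293.1]), array([ 3.1, 19.9]), np.float64(42.0)]
[229 345  19  21  96] [237.9 354.8] [array([237.6, 355.1]), array([ 3.8, 26.2]), np.float64(41.2)]
[[152 149 169 199 195 190 193 193 189 192 193 193 195 191 189 140]
 [151 148 177 199 195 192 192 195 199 201 199 193 194 192 192 138]
 [150 147 180 200 196 191 191 195 197 199 195 193 196 194 192 139]
 [148 151 179 180 192 190 192 194 196 198 195 194 188 185 184 142]
 [149 156 166 101 178 191 192 195 197 197 194 193 150 146 167 146]
 [152 158 181 126 186 186 189 190 195 197 192 193 148 133 149 146]
 [152 156 203 193 197 196 199 203 212 214 207 208 201 200 153 148]
 [151 158 229 230 225 233 235 238 239 239 235 236 237 239 171 149]
 [151 165 229 226 223 229 232 234 235 234 233 237 235 240 178 150]
 [152 158 193 193 197 202 208 216 212 206 224 235 233 238 182 149]
 [153 150 155 155 160 160 163 165 165 164 170 174 174 179 160 153]
 [151 151 146 148 149 149 148 148 148 151 147 147 148 149 153 155]
 [153 151 148 148 14
[... 712 characters left out ...]
 141]
 [ 85 134 242 239 235 232 235 235 231 232 229 226 222 224 158 148]
 [ 86 126 236 233 233 235 237 237 236 234 232 234 232 238 169 153]
 [ 86 112 195 189 218 232 232 237 236 221 215 217 216 222 170 157]
 [ 86  90 115 111 128 131 132 175 179 171 155 150 149 153 152 162]
 [ 86  83  80  79  77  69  68 144 154 155 147 146 150 149 157 160]
 [ 84  84  83  82  80  78  77 148 156 156 155 157 160 159 159 161]
 [ 86  84  83  84  84  81  95 151 158 158 158 156 157 158 160 160]]
rack [ 324  174   68   32 1996] ((357.5, 189.5), (31.0, 67.0), 90.0)
[[83 82 84 ... 77 76 77]
 [82 83 82 ... 79 76 78]
 [82 81 76 ... 76 76 75]
 ...
 [81 82 81 ... 73 77 79]
 [84 84 84 ... 82 81 80]
 [83 84 83 ... 81 80 80]]
```

```bash
cat > fit2.py <<'E'
from h import *
def tri(ut,us):
    A=np.zeros((3,3));b=np.zeros(3)
    for n,u in(('top',ut),('side',us)):
        c=CAM[n]; d=rot(c['attitude']).apply(np.linalg.inv(c['intrinsics'])@[u[0],u[1],1]); d/=np.linalg.norm(d); M=np.eye(3)-np.outer(d,d); A+=M; b+=M@c['position']
    return np.linalg.solve(A,b)
print('A',tri((149.8,271.7),(237.8,355)),'B',tri((235.7,273.6),(291.3,293.2)))
B=lambda x0,x1,y0,y1,z0,z1:np.array([[x,y,z] for x in(x0,x1) for y in(y0,y1) for z in(z0,z1)])/1e3
parts=[B(-40,40,-83,83,0,8)]+[B(s*22-8,s*22+8,a,b,8,48) for s in(-1,1) for a,b in((-83,-64),(-50,-26),(-12,12),(26,50),(64,83))]
ms={}
for n,f,u,v in(('top','top0',(357,190),80),('side','side0',(281,227),72)):
    a=cv2.GaussianBlur(cv2.imread(f'pics/{f}.png'),(3,3),0); h=a.max(2); m=(h<78).astype(np.uint8)
    k=np.zeros_like(m); cv2.circle(k,u,42,1,-1); m*=k
    nn,L,st,_=cv2.connectedComponentsWithStats(m); j=1+np.argmax(st[1:,4]); ms[n]=(L==j).astype(np.uint8); print(n,st[j])
S=4
def cost(p,full=False,ns=('top','side')):
    r=[]
    for n in ns:
        k=np.zeros((480*S,640*S),np.uint8); c,s=np.cos(p[2]),np.sin(p[2])
        for q in parts:
            w=np.c_[p[0]+c*q[:,0]-s*q[:,1],p[1]+s*q[:,0]+c*q[:,1],q[:,2]]
            cv2.fillConvexPoly(k,cv2.convexHull(((proj(n,w)*S+(S-1)/2)*16).astype(np.int32)),255,shift=4)
        k=cv2.resize(k,(640,480),interpolation=cv2.INTER_AREA)/255.; m=ms[n]
        r.append(np.minimum(k,m).sum()/np.maximum(k,m).sum())
    return r if full else -sum(r)
x0=[.675,-.034,-.03]
for ns in(('top',),('side',),('top','side')):
    o=minimize(cost,x0,args=(False,ns),method='Nelder-Mead',options=dict(xatol=2e-4,fatol=1e-4,initial_simplex=np.array([x0]+[np.add(x0,e) for e in((.006,0,0),(0,.006,0),(0,0,.06))])))
    print(ns,o.x.round(4),np.degrees(o.x[2]).round(2),cost(o.x,True))
E
python3 fit2.py
```

```text
A [0.46949776 0.44060043 0.1116775 ] B [0.46508187 0.24584531 0.11140651]
top [ 323  173   70   34 2187]
side [ 254  200   55   52 1565]
('top',) [ 0.6788 -0.0356 -0.0246] -1.41 [np.float64(0.9747808384958435), np.float64(0.9582218279490402)]
('side',) [ 0.68   -0.0348 -0.0295] -1.69 [np.float64(0.9609022346563596), np.float64(0.9674988096383522)]
('top', 'side') [ 0.6791 -0.0354 -0.0228] -1.31 [np.float64(0.9739748686539489), np.float64(0.9638589332556107)]
```

Measured: plate tops at A (0.469,0.441,0.112) and B (0.465,0.246,0.111), giving a spacing of 195 mm against the nominal 198. The rack is at (0.679,-0.035) with yaw -1.5°. I'll approach plate B along its own slope.

```bash
cat >> h.py <<'E'
PA,PB=np.array([.4695,.4406,.1115]),np.array([.4651,.2458,.1115])
RP=(R.from_euler('z',-1.3,degrees=True)*R.from_euler('y',-40,degrees=True)).as_matrix()
def grasp(top,d): gom(top-d*RP[:,2],RP@RG)
E
python3 - <<'E'
from h import *
grasp(PB,-.07)
E
```

```text
t [228.4 293.6  54.2] a [-0.589 -0.44   1.228] reading [0.443 0.246 0.138] [140.    0.   88.7]
```

```bash
python3 -m crank '[{"tx":40,"ty":50,"tz":-20,"ax":0,"ay":0,"az":0.15,"jaw":0},{"tx":80,"ty":100,"tz":-20,"ax":0,"ay":0,"az":0.3,"jaw":0},{"tx":120,"ty":150,"tz":-20,"ax":-0.3,"ay":-0.22,"az":0.62,"jaw":0},{"tx":150,"ty":200,"tz":-10,"ax":-0.4,"ay":-0.3,"az":0.83,"jaw":0},{"tx":190,"ty":250,"tz":10,"ax":-0.5,"ay":-0.37,"az":1.04,"jaw":0},{"tx":228,"ty":293,"tz":35,"ax":-0.59,"ay":-0.44,"az":1.228,"jaw":0},{"tx":228,"ty":293,"tz":45,"ax":-0.59,"ay":-0.44,"az":1.228,"jaw":0},{"tx":228,"ty":293,"tz":54,"ax":-0.59,"ay":-0.44,"az":1.228,"jaw":0},{"tx":228,"ty":293,"tz":54,"ax":-0.59,"ay":-0.44,"az":1.228,"jaw":0},{"tx":228,"ty":293,"tz":54,"ax":-0.59,"ay":-0.44,"az":1.228,"jaw":0}]' 60
python3 - <<'E'
from h import *
print(get_state()['joints'].round(1)); grasp(PB,-.07); grasp(PB,.034)
E
```

```text
clock: 33.0
position: [0.4403, 0.2387, 0.1362]
tcp_rot: [141.8, 1.2, 91.1]
contact_force: [0.5, 0.1, -0.6]
gripper_width: 0.497
grip_force: 0.0
[ 34.2 -12.8 -50.1  19.8 -20.6 116.6]
t [ 7.5  3.4 -0.3] a [-0.032 -0.01   0.045] reading [0.443 0.246 0.138] [140.    0.   88.7]
t [  6.4   6.6 103.7] a [-0.032 -0.01   0.045] reading [0.509 0.245 0.059] [140.    0.   88.7]
```

```bash
python3 -m crank '[{"tx":7.5,"ty":3.5,"tz":0,"ax":-0.032,"ay":-0.01,"az":0.045,"jaw":0},{"tx":7.5,"ty":3.5,"tz":0,"ax":-0.032,"ay":-0.01,"az":0.045,"jaw":0},{"tx":7.2,"ty":4.2,"tz":26,"ax":-0.032,"ay":-0.01,"az":0.045,"jaw":0},{"tx":7,"ty":5,"tz":52,"ax":-0.032,"ay":-0.01,"az":0.045,"jaw":0},{"tx":6.7,"ty":5.8,"tz":78,"ax":-0.032,"ay":-0.01,"az":0.045,"jaw":0},{"tx":6.4,"ty":6.6,"tz":95,"ax":-0.032,"ay":-0.01,"az":0.045,"jaw":0},{"tx":6.4,"ty":6.6,"tz":103,"ax":-0.032,"ay":-0.01,"az":0.045,"jaw":0},{"tx":6.4,"ty":6.6,"tz":103,"ax":-0.032,"ay":-0.01,"az":0.045,"jaw":0},{"tx":6.4,"ty":6.6,"tz":103,"ax":-0.032,"ay":-0.01,"az":0.045,"jaw":0}]' 60
python3 - <<'E'
from h import *
print(get_state()['torque'].round(2)); grasp(PB,.034)
E
python3 -m crank '[{"tx":0,"ty":0,"tz":0,"ax":0,"ay":0,"az":0,"jaw":-0.5},{"tx":0,"ty":0,"tz":0,"ax":0,"ay":0,"az":0,"jaw":-0.8},{"tx":0,"ty":0,"tz":0,"ax":0,"ay":0,"az":0,"jaw":-1},{"tx":0,"ty":0,"tz":0,"ax":0,"ay":0,"az":0,"jaw":-1},{"tx":0,"ty":0,"tz":0,"ax":0,"ay":0,"az":0,"jaw":-1},{"tx":0,"ty":0,"tz":0,"ax":0,"ay":0,"az":0,"jaw":-1}]' 50
```

```text
clock: 33.9
position: [0.5104, 0.2437, 0.0599]
tcp_rot: [140.1, 0.1, 88.8]
contact_force: [0.3, -0.3, -0.2]
gripper_width: 0.501
grip_force: 0.0
[0.08 0.6  0.05]
t [ 1.  -1.5  0.4] a [-0.003  0.     0.003] reading [0.509 0.245 0.059] [140.    0.   88.7]
clock: 34.5
position: [0.5093, 0.2442, 0.0596]
tcp_rot: [140.2, 0.1, 88.9]
contact_force: [-5.9, 0.6, 5.6]
gripper_width: 0.084
grip_force: 49.1
```

Plate B is held (width 0.084, about 8 mm). Now I'll slide it out along its slope.

```bash
python3 -m crank '[{"tx":0,"ty":1,"tz":-10,"ax":0,"ay":0,"az":0,"jaw":-1},{"tx":0,"ty":4,"tz":-35,"ax":0,"ay":0,"az":0,"jaw":-1},{"tx":0,"ty":8,"tz":-75,"ax":0,"ay":0,"az":0,"jaw":-1},{"tx":0,"ty":15,"tz":-115,"ax":0,"ay":0,"az":0,"jaw":-1},{"tx":0,"ty":40,"tz":-135,"ax":0,"ay":0,"az":0,"jaw":-1},{"tx":0,"ty":70,"tz":-145,"ax":0,"ay":0,"az":0,"jaw":-1},{"tx":0,"ty":80,"tz":-150,"ax":0,"ay":0,"az":0,"jaw":-1},{"tx":0,"ty":80,"tz":-150,"ax":0,"ay":0,"az":0,"jaw":-1}]' 60
python3 - <<'E'
from h import *
RK=np.array([.679,-.0354]); ry=np.radians(-1.5)
sl=lambda y: RK+y*np.array([-np.sin(ry),np.cos(ry)])
print(get_state()['joints'].round(1),sl(-.057),sl(.019)); gom([*sl(-.057),.24],rot([180,0,178.5]).as_matrix())
E
cat >> h.py <<'E'
RK=np.array([.679,-.0354]); ry=np.radians(-1.5)
sl=lambda y: RK+y*np.array([-np.sin(ry),np.cos(ry)])
E
```

```text
clock: 35.3
position: [0.4763, 0.2455, 0.2281]
tcp_rot: [140.0, 0.0, 88.8]
contact_force: [-0.1, 0.2, -1.1]
gripper_width: 0.081
grip_force: 58.8
[ 33.  -15.7 -40.9  30.1 -21.2 117.5] [ 0.67750791 -0.09238047] [ 0.67949736 -0.01640651]
t [-333.6  144.7  151.5] a [ 0.547  0.544 -1.496] reading [ 0.678 -0.092  0.205] [180.    0.  178.5]
```

```bash
python3 -m crank '[{"tx":-30,"ty":13,"tz":14,"ax":0.05,"ay":0.05,"az":-0.14,"jaw":-1},{"tx":-67,"ty":29,"tz":30,"ax":0.1,"ay":0.1,"az":-0.27,"jaw":-1},{"tx":-105,"ty":45,"tz":47,"ax":0.15,"ay":0.15,"az":-0.41,"jaw":-1},{"tx":-143,"ty":62,"tz":65,"ax":0.2,"ay":0.2,"az":-0.54,"jaw":-1},{"tx":-180,"ty":78,"tz":82,"ax":0.25,"ay":0.25,"az":-0.68,"jaw":-1},{"tx":-215,"ty":93,"tz":98,"ax":0.3,"ay":0.3,"az":-0.82,"jaw":-1},{"tx":-250,"ty":108,"tz":113,"ax":0.35,"ay":0.35,"az":-0.95,"jaw":-1},{"tx":-280,"ty":121,"tz":127,"ax":0.4,"ay":0.4,"az":-1.09,"jaw":-1},{"tx":-310,"ty":134,"tz":141,"ax":0.45,"ay":0.45,"az":-1.22,"jaw":-1},{"tx":-333,"ty":145,"tz":151,"ax":0.5,"ay":0.5,"az":-1.36,"jaw":-1}]' 60
python3 - <<'E'
from h import *
print(get_state()['joints'].round(1)); gom([*sl(-.057),.16],rot([180,0,178.5]).as_matrix())
E
```

```text
clock: 36.3
position: [0.6752, -0.0945, 0.1992]
tcp_rot: [173.8, 4.0, 162.7]
contact_force: [1.5, -0.2, -1.0]
gripper_width: 0.083
grip_force: 58.6
[-16.3  18.1   1.5  69.3   6.1   1. ]
t [ 3.7 -5.3 74. ] a [ 0.098  0.085 -0.272] reading [ 0.678 -0.092  0.125] [180.    0.  178.5]
```

```bash
python3 -m crank '[{"tx":4,"ty":-5,"tz":0,"ax":0.05,"ay":0.04,"az":-0.13,"jaw":-1},{"tx":4,"ty":-5,"tz":20,"ax":0.1,"ay":0.085,"az":-0.27,"jaw":-1},{"tx":4,"ty":-5,"tz":50,"ax":0.1,"ay":0.085,"az":-0.27,"jaw":-1},{"tx":4,"ty":-5,"tz":70,"ax":0.1,"ay":0.085,"az":-0.27,"jaw":-1},{"tx":4,"ty":-5,"tz":70,"ax":0.1,"ay":0.085,"az":-0.27,"jaw":-1},{"tx":4,"ty":-5,"tz":70,"ax":0.1,"ay":0.085,"az":-0.27,"jaw":-1}]' 60
python3 - <<'E'
from h import *
s=get_state(); gom([*sl(-.057),.084],rot([180,0,178.5]).as_matrix())
t,i=get_image('top'),get_image('side'); cv2.imwrite('pics/t15.png',t[:,:,::-1]); cv2.imwrite('pics/s15.png',i[:,:,::-1])
# predicted plate corner pixels in side view, bottom edge
tip=s['position']-OFF*rot(s['tcp_rot']).as_matrix()[:,2]
P=[tip+[dx,dy,dz] for dz in(-.076,.034) for dx in(-.029,.029) for dy in(-.004,.004)]
q=proj('side',P); print(q.round(1).tolist())
g=cv2.cvtColor(i,cv2.COLOR_RGB2GRAY); d=cv2.absdiff(g,cv2.cvtColor(cv2.imread('pics/side0.png'),cv2.COLOR_BGR2GRAY))
u=q.mean(0).astype(int); np.set_printoptions(linewidth=200); print(u); print(g[u[1]-24:u[1]+28:2,u[0]-18:u[0]+20:2])
E
```

```text
clock: 36.9
position: [0.6767, -0.0895, 0.1307]
tcp_rot: [-180.0, 0.2, 178.2]
contact_force: [-0.7, 0.4, -1.0]
gripper_width: 0.084
grip_force: 58.8
t [-0.6 -2.8 81.7] a [-0.001  0.003 -0.005] reading [ 0.678 -0.092  0.049] [180.    0.  178.5]
[[300.7, 198.0], [299.3, 199.5], [283.4, 192.2], [281.9, 193.6], [299.3, 165.0], [297.8, 166.5], [281.2, 159.4], [279.6, 160.8]]
[290 179]
[[ 35  60  63  42  29  52  26  31  30  22  24  16  75 130 203 202 193 188 142]
 [ 62  26  28  16  26  18  26  56  13  15  43  31 126 212 208 204 195 190 184]
 [ 79  60  28  39  22  20  18  53  25  19  33  40 167 207 208 207 197 192 179]
 [ 74  75  53  28  18  23  27  28  33  22  80 115 189 203 206 203 192 183 148]
 [ 74  76  74  50  35  26  16  15  13  52 188 156 169 165 166 170 152 134 106]
 [ 77  78  69  72  83 101  45  25  30  78 102 177 213 191 124 117 118 112 111]
 [ 75  67  69  72  84 107  53  44  29  87  82  98  88  98 113 120 113 112 132]
 [ 66  74  76  75  89 112  58  26  32  86  84 105  84  96 139 142 134 126 115]
 [ 68  71  70  71  78 107  61  29  27  88  87 108 110 100 130 127 125 127 115]
 [ 67 
[... 637 characters left out ...]
74  72  78  92 103 107 110 110 108  99 105 101  76  75  67  69  67]
 [ 73  79  70  70  78  78  70 103 108 108 103 106 111 110  85  68  66  70  71]
 [ 78  75  76  75  72  81  88 106 109 108 106 106 107 105  86  69  77  70  69]
 [ 77  71  72  73  72  78  76  80  82 108 104 106  96 102  85  69  70  65  64]
 [ 75  69  73  76  73  73  78  71  71  70  72  86  90 109  86  74  70  68  63]
 [ 77  77  72  76  81  82  73  69  68  65  72  69  78  84  69  71  66  70  72]
 [ 71  72  76  81  78  75  66  65  30  36  43  67  75  75  63  65  62  78  74]
 [ 75  72  76  81  74  73  65  35  36  23  22  73  75  73  70  66  72  73  70]
 [ 74  78  76  73  72  62  67  22  19  17  18  69  73  69  50  39  60  70  65]]
```

The plate appears where predicted in the side view, with its bottom edge from (283,192) to (300,199). I'll correct laterally, then descend with a force check.

```bash
python3 -m crank '[{"tx":-0.5,"ty":-3,"tz":10,"ax":0,"ay":0.003,"az":-0.005,"jaw":-1},{"tx":-0.5,"ty":-3,"tz":20,"ax":0,"ay":0.003,"az":-0.005,"jaw":-1},{"tx":-0.5,"ty":-3,"tz":27,"ax":0,"ay":0.003,"az":-0.005,"jaw":-1},{"tx":-0.5,"ty":-3,"tz":27,"ax":0,"ay":0.003,"az":-0.005,"jaw":-1},{"tx":-0.5,"ty":-3,"tz":34,"ax":0,"ay":0.003,"az":-0.005,"jaw":-1},{"tx":-0.5,"ty":-3,"tz":41,"ax":0,"ay":0.003,"az":-0.005,"jaw":-1},{"tx":-0.5,"ty":-3,"tz":47,"ax":0,"ay":0.003,"az":-0.005,"jaw":-1},{"tx":-0.5,"ty":-3,"tz":52,"ax":0,"ay":0.003,"az":-0.005,"jaw":-1},{"tx":-0.5,"ty":-3,"tz":52,"ax":0,"ay":0.003,"az":-0.005,"jaw":-1}]' 60
python3 -c "
from h import *
s=get_state();print(s['torque'].round(2));gom([*sl(-.057),.084],rot([180,0,178.5]).as_matrix())"
```

```text
clock: 37.9
position: [0.6786, -0.0929, 0.0798]
tcp_rot: [-179.9, 0.1, 178.5]
contact_force: [0.1, 0.4, -1.0]
gripper_width: 0.082
grip_force: 58.8
[0.02 0.02 0.03]
t [ 1.2  0.5 30.7] a [-0.001  0.003 -0.   ] reading [ 0.678 -0.092  0.049] [180.    0.  178.5]
```

```bash
python3 -m crank '[{"tx":1,"ty":0.5,"tz":8,"ax":0,"ay":0,"az":0,"jaw":-1},{"tx":1,"ty":0.5,"tz":16,"ax":0,"ay":0,"az":0,"jaw":-1},{"tx":1,"ty":0.5,"tz":22,"ax":0,"ay":0,"az":0,"jaw":-1},{"tx":1,"ty":0.5,"tz":26,"ax":0,"ay":0,"az":0,"jaw":-1},{"tx":1,"ty":0.5,"tz":28,"ax":0,"ay":0,"az":0,"jaw":-1},{"tx":1,"ty":0.5,"tz":29,"ax":0,"ay":0,"az":0,"jaw":-1},{"tx":1,"ty":0.5,"tz":29,"ax":0,"ay":0,"az":0,"jaw":-1}]' 60
python3 -m crank '[{"tx":0,"ty":0,"tz":1,"ax":0,"ay":0,"az":0,"jaw":-1},{"tx":0,"ty":0,"tz":2,"ax":0,"ay":0,"az":0,"jaw":-1},{"tx":0,"ty":0,"tz":2,"ax":0,"ay":0,"az":0,"jaw":-1}]' 60
```

```text
clock: 38.6
position: [0.6788, -0.0927, 0.052]
tcp_rot: [-179.9, 0.3, 178.5]
contact_force: [0.4, 0.6, -0.9]
gripper_width: 0.084
grip_force: 58.8
clock: 38.9
position: [0.6787, -0.0927, 0.05]
tcp_rot: [-179.9, 0.3, 178.5]
contact_force: [-0.1, 0.8, -1.5]
gripper_width: 0.088
grip_force: 58.8
```

```bash
python3 -m crank '[{"tx":0,"ty":0,"tz":1,"ax":0,"ay":0,"az":0,"jaw":-1},{"tx":0,"ty":0,"tz":2,"ax":0,"ay":0,"az":0,"jaw":-1},{"tx":0,"ty":0,"tz":2,"ax":0,"ay":0,"az":0,"jaw":-1}]' 60 | grep -E "pos|cont"
python3 -m crank '[{"tx":0,"ty":0,"tz":1,"ax":0,"ay":0,"az":0,"jaw":-1},{"tx":0,"ty":0,"tz":2,"ax":0,"ay":0,"az":0,"jaw":-1},{"tx":0,"ty":0,"tz":2,"ax":0,"ay":0,"az":0,"jaw":-1}]' 60 | grep -E "pos|cont"
```

```text
position: [0.6788, -0.0927, 0.0483]
contact_force: [-0.7, 1.6, -0.0]
position: [0.6792, -0.0928, 0.0481]
contact_force: [-1.4, 1.1, 8.5]
```

The plate is seated (8.5 N at the expected height). I'll release gently, rise, and go to plate A.

```bash
python3 -m crank '[{"tx":0,"ty":0,"tz":-1,"ax":0,"ay":0,"az":0,"jaw":-0.8},{"tx":0,"ty":0,"tz":-1,"ax":0,"ay":0,"az":0,"jaw":-0.6},{"tx":0,"ty":0,"tz":-1,"ax":0,"ay":0,"az":0,"jaw":-0.5},{"tx":0,"ty":0,"tz":-1,"ax":0,"ay":0,"az":0,"jaw":-0.5},{"tx":0,"ty":0,"tz":-20,"ax":0,"ay":0,"az":0,"jaw":-0.5},{"tx":0,"ty":0,"tz":-50,"ax":0,"ay":0,"az":0,"jaw":-0.5},{"tx":0,"ty":0,"tz":-100,"ax":0,"ay":0,"az":0,"jaw":0},{"tx":0,"ty":0,"tz":-150,"ax":0,"ay":0,"az":0,"jaw":0},{"tx":0,"ty":0,"tz":-150,"ax":0,"ay":0,"az":0,"jaw":0}]' 60
python3 - <<'E'
from h import *
cv2.imwrite('pics/s16.png',get_image('side')[:,:,::-1]); cv2.imwrite('pics/t16.png',get_image('top')[:,:,::-1])
grasp(PA,-.09)
E
```

```text
clock: 40.4
position: [0.6836, -0.0937, 0.2057]
tcp_rot: [-179.7, 1.2, 178.5]
contact_force: [0.9, -0.7, 0.7]
gripper_width: 0.502
grip_force: 0.0
t [259.7 527.7  41.1] a [-0.542 -0.536  1.5  ] reading [0.434 0.441 0.154] [140.    0.   88.7]
```

```bash
python3 -m crank '[{"tx":20,"ty":40,"tz":0,"ax":-0.04,"ay":-0.04,"az":0.12,"jaw":0},{"tx":42,"ty":85,"tz":0,"ax":-0.09,"ay":-0.09,"az":0.25,"jaw":0},{"tx":64,"ty":130,"tz":0,"ax":-0.13,"ay":-0.13,"az":0.37,"jaw":0},{"tx":86,"ty":175,"tz":0,"ax":-0.18,"ay":-0.18,"az":0.5,"jaw":0},{"tx":108,"ty":220,"tz":0,"ax":-0.22,"ay":-0.22,"az":0.62,"jaw":0},{"tx":130,"ty":264,"tz":0,"ax":-0.27,"ay":-0.27,"az":0.75,"jaw":0},{"tx":152,"ty":309,"tz":0,"ax":-0.31,"ay":-0.31,"az":0.87,"jaw":0},{"tx":174,"ty":353,"tz":0,"ax":-0.36,"ay":-0.36,"az":1.0,"jaw":0},{"tx":195,"ty":397,"tz":0,"ax":-0.4,"ay":-0.4,"az":1.12,"jaw":0},{"tx":216,"ty":440,"tz":0,"ax":-0.45,"ay":-0.45,"az":1.25,"jaw":0}]' 60
python3 - <<'E'
from h import *
print(get_state()['joints'].round(1)); grasp(PA,-.07)
E
```

```text
clock: 41.5
position: [0.4826, 0.329, 0.1917]
tcp_rot: [147.6, 5.5, 106.2]
contact_force: [1.3, 0.9, -0.7]
gripper_width: 0.497
grip_force: 0.0
[ 36.3  -6.3 -34.6  32.3 -15.1 104.5]
t [122.2 -24.9  33.8] a [-0.117 -0.103  0.302] reading [0.447 0.441 0.138] [140.    0.   88.7]
```

```bash
python3 -m crank '[{"tx":40,"ty":-10,"tz":0,"ax":-0.04,"ay":-0.03,"az":0.1,"jaw":0},{"tx":80,"ty":-20,"tz":0,"ax":-0.08,"ay":-0.07,"az":0.2,"jaw":0},{"tx":122,"ty":-25,"tz":10,"ax":-0.117,"ay":-0.103,"az":0.302,"jaw":0},{"tx":122,"ty":-25,"tz":30,"ax":-0.117,"ay":-0.103,"az":0.302,"jaw":0},{"tx":122,"ty":-25,"tz":34,"ax":-0.117,"ay":-0.103,"az":0.302,"jaw":0},{"tx":122,"ty":-25,"tz":34,"ax":-0.117,"ay":-0.103,"az":0.302,"jaw":0}]' 60
python3 - <<'E'
from h import *
print(get_state()['joints'].round(1)); grasp(PA,-.07); grasp(PA,.034)
E
```

```text
clock: 42.1
position: [0.448, 0.4386, 0.1374]
tcp_rot: [140.2, 0.3, 89.0]
contact_force: [0.5, -0.9, -0.4]
gripper_width: 0.504
grip_force: 0.0
[ 54.3   6.7 -31.8  26.4 -32.  137.9]
t [ 2.5 -0.2 -1.4] a [-0.003  0.001  0.007] reading [0.447 0.441 0.138] [140.    0.   88.7]
t [  2.6   0.2 102.6] a [-0.003  0.001  0.007] reading [0.514 0.44  0.059] [140.    0.   88.7]
```

```bash
python3 -m crank '[{"tx":2.5,"ty":0,"tz":0,"ax":0,"ay":0,"az":0.007,"jaw":0},{"tx":2.5,"ty":0,"tz":25,"ax":0,"ay":0,"az":0.007,"jaw":0},{"tx":2.5,"ty":0,"tz":50,"ax":0,"ay":0,"az":0.007,"jaw":0},{"tx":2.5,"ty":0,"tz":75,"ax":0,"ay":0,"az":0.007,"jaw":0},{"tx":2.5,"ty":0,"tz":93,"ax":0,"ay":0,"az":0.007,"jaw":0},{"tx":2.5,"ty":0,"tz":102,"ax":0,"ay":0,"az":0.007,"jaw":0},{"tx":2.5,"ty":0,"tz":102,"ax":0,"ay":0,"az":0.007,"jaw":0},{"tx":2.5,"ty":0,"tz":102,"ax":0,"ay":0,"az":0.007,"jaw":-0.3}]' 60 | grep -E "pos|rot|cont"
python3 -m crank '[{"tx":0,"ty":0,"tz":0,"ax":0,"ay":0,"az":0,"jaw":-0.5},{"tx":0,"ty":0,"tz":0,"ax":0,"ay":0,"az":0,"jaw":-0.8},{"tx":0,"ty":0,"tz":0,"ax":0,"ay":0,"az":0,"jaw":-1},{"tx":0,"ty":0,"tz":0,"ax":0,"ay":0,"az":0,"jaw":-1},{"tx":0,"ty":0,"tz":0,"ax":0,"ay":0,"az":0,"jaw":-1},{"tx":0,"ty":0,"tz":0,"ax":0,"ay":0,"az":0,"jaw":-1}]' 60
python3 -m crank '[{"tx":0,"ty":1,"tz":-10,"ax":0,"ay":0,"az":0,"jaw":-1},{"tx":0,"ty":4,"tz":-35,"ax":0,"ay":0,"az":0,"jaw":-1},{"tx":0,"ty":8,"tz":-75,"ax":0,"ay":0,"az":0,"jaw":-1},{"tx":0,"ty":15,"tz":-115,"ax":0,"ay":0,"az":0,"jaw":-1},{"tx":0,"ty":40,"tz":-135,"ax":0,"ay":0,"az":0,"jaw":-1},{"tx":0,"ty":70,"tz":-145,"ax":0,"ay":0,"az":0,"jaw":-1},{"tx":0,"ty":80,"tz":-150,"ax":0,"ay":0,"az":0,"jaw":-1},{"tx":0,"ty":80,"tz":-150,"ax":0,"ay":0,"az":0,"jaw":-1}]' 60
python3 -c "
from h import *
print(get_state()['joints'].round(1));gom([*sl(.019),.26],rot([180,0,178.5]).as_matrix())"
```

```text
position: [0.5151, 0.4419, 0.0633]
tcp_rot: [140.0, -0.3, 88.7]
contact_force: [-0.2, 0.3, 1.4]
clock: 43.5
position: [0.5143, 0.4428, 0.0631]
tcp_rot: [140.0, -0.3, 88.8]
contact_force: [-6.9, -0.2, 6.2]
gripper_width: 0.082
grip_force: 59.2
clock: 44.3
position: [0.4805, 0.443, 0.2308]
tcp_rot: [139.9, -0.4, 88.7]
contact_force: [0.4, 0.2, -1.5]
gripper_width: 0.082
grip_force: 58.7
[ 51.7   2.7 -23.8  36.4 -30.8 135.6]
t [-454.7  158.7  137.1] a [ 0.554  0.542 -1.5  ] reading [ 0.679 -0.016  0.225] [180.    0.  178.5]
```

```bash
python3 -m crank '[{"tx":-30,"ty":10,"tz":9,"ax":0.05,"ay":0.05,"az":-0.14,"jaw":-1},{"tx":-72,"ty":25,"tz":22,"ax":0.1,"ay":0.1,"az":-0.27,"jaw":-1},{"tx":-115,"ty":40,"tz":34,"ax":0.15,"ay":0.15,"az":-0.41,"jaw":-1},{"tx":-158,"ty":55,"tz":47,"ax":0.2,"ay":0.2,"az":-0.54,"jaw":-1},{"tx":-200,"ty":70,"tz":60,"ax":0.25,"ay":0.25,"az":-0.68,"jaw":-1},{"tx":-243,"ty":85,"tz":73,"ax":0.3,"ay":0.3,"az":-0.82,"jaw":-1},{"tx":-285,"ty":99,"tz":86,"ax":0.35,"ay":0.35,"az":-0.95,"jaw":-1},{"tx":-328,"ty":114,"tz":99,"ax":0.4,"ay":0.4,"az":-1.09,"jaw":-1},{"tx":-370,"ty":129,"tz":111,"ax":0.45,"ay":0.45,"az":-1.22,"jaw":-1},{"tx":-405,"ty":141,"tz":122,"ax":0.5,"ay":0.5,"az":-1.36,"jaw":-1}]' 60 | grep pos
python3 -c "
from h import *
print(get_state()['joints'].round(1));gom([*(sl(.019)-[.002,0]),.17],rot([180,0,178.5]).as_matrix())"
```

```text
position: [0.6551, 0.0318, 0.2213]
[-5.5 14.2 -1.  69.8  5.3 11. ]
t [-29.1 -49.2  83.7] a [ 0.098  0.083 -0.257] reading [ 0.677 -0.016  0.135] [180.    0.  178.5]
```

```bash
python3 -m crank '[{"tx":-15,"ty":-25,"tz":0,"ax":0.05,"ay":0.04,"az":-0.13,"jaw":-1},{"tx":-29,"ty":-49,"tz":10,"ax":0.1,"ay":0.083,"az":-0.257,"jaw":-1},{"tx":-29,"ty":-49,"tz":40,"ax":0.1,"ay":0.083,"az":-0.257,"jaw":-1},{"tx":-29,"ty":-49,"tz":70,"ax":0.1,"ay":0.083,"az":-0.257,"jaw":-1},{"tx":-29,"ty":-49,"tz":80,"ax":0.1,"ay":0.083,"az":-0.257,"jaw":-1},{"tx":-29,"ty":-49,"tz":80,"ax":0.1,"ay":0.083,"az":-0.257,"jaw":-1},{"tx":-29,"ty":-49,"tz":80,"ax":0.1,"ay":0.083,"az":-0.257,"jaw":-1}]' 60
python3 -c "
from h import *
gom([*(sl(.019)-[.002,0]),.121],rot([180,0,178.5]).as_matrix())"
```

```text
clock: 46.0
position: [0.6784, -0.014, 0.1417]
tcp_rot: [-180.0, 0.3, 178.2]
contact_force: [-0.4, 0.0, -1.2]
gripper_width: 0.08
grip_force: 58.7
t [ 1.2 -2.4 55.7] a [-0.001  0.006 -0.004] reading [ 0.677 -0.016  0.086] [180.    0.  178.5]
```

```bash
python3 -m crank '[{"tx":1,"ty":-2.5,"tz":15,"ax":0,"ay":0.006,"az":-0.004,"jaw":-1},{"tx":1,"ty":-2.5,"tz":30,"ax":0,"ay":0.006,"az":-0.004,"jaw":-1},{"tx":1,"ty":-2.5,"tz":40,"ax":0,"ay":0.006,"az":-0.004,"jaw":-1},{"tx":1,"ty":-2.5,"tz":40,"ax":0,"ay":0.006,"az":-0.004,"jaw":-1},{"tx":1,"ty":-2.5,"tz":47,"ax":0,"ay":0.006,"az":-0.004,"jaw":-1},{"tx":1,"ty":-2.5,"tz":53,"ax":0,"ay":0.006,"az":-0.004,"jaw":-1},{"tx":1,"ty":-2.5,"tz":58,"ax":0,"ay":0.006,"az":-0.004,"jaw":-1},{"tx":1,"ty":-2.5,"tz":58,"ax":0,"ay":0.006,"az":-0.004,"jaw":-1}]' 60
python3 -c "
from h import *
gom([*(sl(.019)-[.002,0]),.087],rot([180,0,178.5]).as_matrix())"
```

```text
clock: 46.8
position: [0.6773, -0.0167, 0.0827]
tcp_rot: [-180.0, -0.1, 178.5]
contact_force: [-0.1, -0.3, -0.7]
gripper_width: 0.084
grip_force: 58.8
t [-0.2  0.3 30.7] a [-0.001 -0.001 -0.001] reading [ 0.677 -0.016  0.052] [180.    0.  178.5]
```

```bash
python3 -m crank '[{"tx":0,"ty":0,"tz":8,"ax":0,"ay":0,"az":0,"jaw":-1},{"tx":0,"ty":0,"tz":16,"ax":0,"ay":0,"az":0,"jaw":-1},{"tx":0,"ty":0,"tz":22,"ax":0,"ay":0,"az":0,"jaw":-1},{"tx":0,"ty":0,"tz":26,"ax":0,"ay":0,"az":0,"jaw":-1},{"tx":0,"ty":0,"tz":28,"ax":0,"ay":0,"az":0,"jaw":-1},{"tx":0,"ty":0,"tz":28,"ax":0,"ay":0,"az":0,"jaw":-1}]' 60 | grep -E "pos|cont"
python3 -m crank '[{"tx":0,"ty":0,"tz":1,"ax":0,"ay":0,"az":0,"jaw":-1},{"tx":0,"ty":0,"tz":2,"ax":0,"ay":0,"az":0,"jaw":-1},{"tx":0,"ty":0,"tz":2,"ax":0,"ay":0,"az":0,"jaw":-1}]' 60 | grep -E "pos|cont"
python3 -m crank '[{"tx":0,"ty":0,"tz":1,"ax":0,"ay":0,"az":0,"jaw":-1},{"tx":0,"ty":0,"tz":2,"ax":0,"ay":0,"az":0,"jaw":-1},{"tx":0,"ty":0,"tz":2,"ax":0,"ay":0,"az":0,"jaw":-1}]' 60 | grep -E "pos|cont"
```

```text
position: [0.6777, -0.0168, 0.0552]
contact_force: [0.2, -0.4, -1.6]
position: [0.6782, -0.0168, 0.0538]
contact_force: [0.3, 0.7, -1.7]
position: [0.6779, -0.0168, 0.0515]
contact_force: [-1.0, 0.7, -1.6]
```

```bash
python3 -m crank '[{"tx":0,"ty":0,"tz":1,"ax":0,"ay":0,"az":0,"jaw":-1},{"tx":0,"ty":0,"tz":2,"ax":0,"ay":0,"az":0,"jaw":-1},{"tx":0,"ty":0,"tz":2,"ax":0,"ay":0,"az":0,"jaw":-1}]' 60 | grep -E "pos|cont"
python3 -m crank '[{"tx":0,"ty":0,"tz":1,"ax":0,"ay":0,"az":0,"jaw":-1},{"tx":0,"ty":0,"tz":1,"ax":0,"ay":0,"az":0,"jaw":-1}]' 60 | grep -E "pos|cont"
```

```text
position: [0.6783, -0.0168, 0.0503]
contact_force: [-1.0, -0.3, 2.9]
position: [0.6785, -0.0169, 0.0503]
contact_force: [-2.2, -0.2, 6.5]
```

Plate A is seated too. I'll release, retreat clear of the scene, and do a final check with the last picture.

```bash
python3 -m crank '[{"tx":0,"ty":0,"tz":-1,"ax":0,"ay":0,"az":0,"jaw":-0.8},{"tx":0,"ty":0,"tz":-1,"ax":0,"ay":0,"az":0,"jaw":-0.6},{"tx":0,"ty":0,"tz":-1,"ax":0,"ay":0,"az":0,"jaw":-0.5},{"tx":0,"ty":0,"tz":-1,"ax":0,"ay":0,"az":0,"jaw":-0.5},{"tx":0,"ty":0,"tz":-20,"ax":0,"ay":0,"az":0,"jaw":-0.5},{"tx":0,"ty":0,"tz":-50,"ax":0,"ay":0,"az":0,"jaw":-0.5},{"tx":0,"ty":0,"tz":-100,"ax":0,"ay":0,"az":0,"jaw":-0.5},{"tx":0,"ty":0,"tz":-180,"ax":0,"ay":0,"az":0,"jaw":-0.5},{"tx":0,"ty":0,"tz":-180,"ax":0,"ay":0,"az":0,"jaw":-0.5},{"tx":0,"ty":0,"tz":-180,"ax":0,"ay":0,"az":0,"jaw":-0.5}]' 60 | grep pos
python3 -m crank '[{"tx":50,"ty":0,"tz":0,"ax":0,"ay":0,"az":0,"jaw":-0.5},{"tx":150,"ty":220,"tz":0,"ax":0,"ay":0,"az":0,"jaw":-0.5},{"tx":150,"ty":220,"tz":0,"ax":0,"ay":0,"az":0,"jaw":-0.5},{"tx":150,"ty":220,"tz":0,"ax":0,"ay":0,"az":0,"jaw":-0.5},{"tx":150,"ty":220,"tz":0,"ax":0,"ay":0,"az":0,"jaw":-0.5},{"tx":150,"ty":220,"tz":0,"ax":0,"ay":0,"az":0,"jaw":-0.5},{"tx":150,"ty":220,"tz":0,"ax":0,"ay":0,"az":0,"jaw":-0.5},{"tx":150,"ty":220,"tz":0,"ax":0,"ay":0,"az":0,"jaw":-0.5}]' 60 | grep pos
python3 - <<'E'
from h import *
t,i=get_image('top'),get_image('side'); cv2.imwrite('pics/t17.png',t[:,:,::-1]); cv2.imwrite('pics/s17.png',i[:,:,::-1])
z=lambda a,w,h:cv2.resize(a,(w,h),interpolation=cv2.INTER_CUBIC)
c=np.vstack([np.hstack([z(t[150:345,300:560],400,300),z(t[120:300,120:360],400,300)]),np.hstack([z(i[130:265,220:400],400,300),z(i[130:265,300:480],400,300)])])
cv2.imwrite('pics/p17.png',c[:,:,::-1])
for f in('side','top'):
    x,q=fitbin([(f,f'pics/{f[0]}17.png')],[.429,-.002,.23]); print(x[:2].round(4),np.degrees(x[2]).round(1),np.round(q,3))
E
```

```text
position: [0.6819, -0.0171, 0.2358]
position: [0.533, 0.2079, 0.2274]
[0.4048 0.0076] 16.0 [0.955]
[0.404  0.0095] 15.0 [0.96]
```

View pics/p17.png

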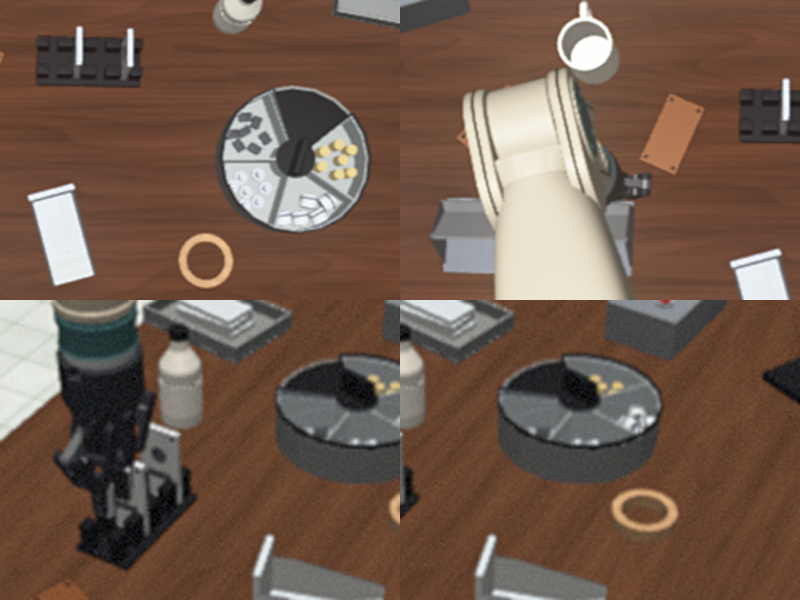

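The final view shows both plates upright in the rack at (80,50) and (128,55), the box shut with the knobs under the lid, and the bin upright and empty. The bin has been knocked about 2.5 cm, which is allowed. The gripper is clear, so I'm handing in.

```bash
python3 -c "
from station import *
print(close_job())"
```

```text
the job is handed in; nothing more can be done
None
```

The job is done and handed in: all five knobs are in the empty compartment, the bin stands empty and upright, the box is shut, and both front plates stand seated in the rack with the mug, bottle, tape and screwdriver left alone.

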